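# Load two vials into the sprung feeder

### The job

Load the two screw-cap vials into the vial feeder: draw its sprung follower back by the knob until you feel the rubber stop, without straining the stop, ease off a touch and shift the knob to the left (looking along the track toward its gate) so that the catch holds the follower open, and let go. Stand both vials upright in the track, in either order, then shift the knob fully back off the catch and ease the follower forward by hand, never letting it snap, until it presses the vials together against the gate. Leave the dropper bottles standing where they are.

Things in the scene. Friction and masses are not known exactly. Their poses are not given: they have to be found in the camera images.
- feeder: Vial feeder fixed to the bench, 255 mm long (x -145 to +110), 86 mm wide. Origin under it at bench level on the track's centre line; x along the track toward the gate, y left when looking toward the gate, z up. Open track x=0 to +100: floor 6 mm above the bench, 34 mm between the rails; rails 6 mm thick, tops 28 mm, gate top 32 mm, follower top 34 mm above the bench.
- gate_floor (a point): Point on the track floor (6 mm above the bench), on its centre line, at the gate's inner face (feeder x=+100 mm); axes as the feeder's. The follower's face is 12 mm behind it at rest and 70 to 90 mm behind it when held by the catch.
- knob_grip (a point): Middle of the knob's gripping part, 70 mm above the bench, moving with the knob; axes as the feeder's. Knob: upright dark ribbed block, 22 mm along the track, 14 mm across, top 88 mm above the bench. At rest at feeder x=-25, y=0 mm. It stands on a steel dust plate (top 44.5 mm high) that slides with it over the housing and out of the rear.
- housing (a point): Centre of the top (41 mm high, under the dust plate) of the spring housing, feeder x -135 to -12 mm. Hidden inside: rubber stop and catch, their place differing from unit to unit; the knob meets the stop after 62 to 82 mm of pull. The catch's mouth spans the last 4 mm of pull before the stop: only there the knob shifts to +y. Let forward, it rests on the hook, 4 mm short of the stop.
- follower (a joint): How far the follower (and knob) is drawn back along feeder -x, m: 0 at rest, at most about 0.08. The return spring pulls forward with 3 N at 0, plus 60 N per m (about 7 to 8 N at the stop), with a drag of 12 N s/m. With both vials clamped it reads about 0.0475.
- knob_shift (a joint): Sideways place of the knob on the follower, m: 0 = free running position, 0.012 = shifted fully toward feeder +y (caught, when the follower is drawn back to the stop). About 1 N of friction; stays where left. To free a caught knob, draw it back about 2 mm off the hook, then shift it to -y.
- buffer (a joint): Compression of the rubber end stop, m: 0 untouched, grows as the knob is pulled against it, 8 N per mm. More than 0.003 (about 24 N) strains it.
- vial_a: Screw-cap vial, 29 mm body diameter, 73 mm tall (body straight up to 55 mm, cap 23 mm across), 50 g, standing on the bench. Origin at the centre of its underside, z up.
- vial_b: Screw-cap vial, 30 mm body diameter, 70 mm tall (body straight up to 53 mm, cap 24 mm across), 50 g, standing on the bench. Origin at the centre of its underside, z up.
- dropper_a: Dropper bottle, 29 mm across, about 100 mm tall, dark narrow teat on top, standing on the bench: a bystander. Origin at the centre of its underside, z up.
- dropper_b: Dropper bottle, 29 mm across, about 92 mm tall, dark narrow teat on top, standing on the bench: a bystander. Origin at the centre of its underside, z up.
Not all that is in view belongs to the job. Leave any orange or purple look-alike of the vial_b alone.

How it is judged:
On the way, in this order (a step that is already met when the one before it is completed fails the run):
1. the follower is drawn back and held by the catch with the knob shifted over, and the fingers are off the feeder (value of joint follower above 0.054 m and value of joint knob_shift above 0.008 m and contact force between feeder and the fingers below 0.1 N), for 0.3 s.
2. both vials stand released in the track while the catch still holds the follower (value of joint follower above 0.054 m and value of joint knob_shift above 0.008 m and x of vial_a in the frame of gate_floor between -0.075 and -0.01 m and y of vial_a in the frame of gate_floor between -0.004 and 0.004 m and z of vial_a in the frame of gate_floor between -0.003 and 0.004 m and angle between each of vial_a, vial_b's own z axis and vertical below 0.12 rad and linear speed of each of vial_a, vial_b below 0.02 m/s and contact force between each of vial_a, vial_b and the fingers below 0.1 N and x of vial_b in the frame of gate_floor between -0.075 and -0.01 m and y of vial_b in the frame of gate_floor between -0.004 and 0.004 m and z of vial_b in the frame of gate_floor between -0.003 and 0.004 m), for 0.2 s.
At the end, for the whole second after the job is handed in: Both vials stand upright (within 7 degrees) on the track floor, within 4 mm of its centre line, at rest and released; the knob is back in its free running position (within 3 mm) and the follower has closed on the vials (it reads 43 to 51 mm) (x of vial_a in the frame of gate_floor between -0.075 and -0.01 m and y of vial_a in the frame of gate_floor between -0.004 and 0.004 m and z of vial_a in the frame of gate_floor between -0.003 and 0.004 m and angle between each of vial_a, vial_b's own z axis and vertical below 0.12 rad and linear speed of each of vial_a, vial_b below 0.02 m/s and contact force between each of vial_a, vial_b and the fingers below 0.1 N and x of vial_b in the frame of gate_floor between -0.075 and -0.01 m and y of vial_b in the frame of gate_floor between -0.004 and 0.004 m and z of vial_b in the frame of gate_floor between -0.003 and 0.004 m and value of joint follower between 0.043 and 0.051 m and value of joint knob_shift below 0.003 m and velocity of joint follower between -0.005 and 0.005 m/s); the robot touches nothing.
It fails at once if the rubber stop is strained: compressed by more than 3 mm (24 N) (value of joint buffer above 0.003 m).
It fails at once if the follower snaps forward, faster than 0.33 m/s (velocity of joint follower below -0.33 m/s).
It fails at once if a dropper bottle is moved by more than 30 mm or tipped (distance of any of dropper_a, dropper_b from where it was at the start of the episode above 0.03 m or angle between any of dropper_a, dropper_b's own z axis and vertical above 0.5 rad).
It also fails if it takes over 70 s, if anything falls off the work surface, if the arm or the gripper's body presses on something with over 40 N, if the wrist force passes 120 N, or if a joint passes its speed limit or range.

### The arm

A 6-joint arm with a two-finger parallel gripper is mounted at the origin on the work surface; the furniture and walls round the work are solid. World frame = base frame: x ahead of the robot, y to its left, z up, the work surface at z = 0. Lengths are in m, angles in rad, forces in N, time in s.
With the tool pointing down it reaches from about 0.375 to 0.975 m from the base axis. Payload 3.8 kg.
Tool frame: the origin (TCP) lies midway between the tips of the shut fingers; the grasp point (between the pads) lies 19 mm behind it; z points along the fingers, y is the direction in which the jaws open and shut (so a half turn about z gives the same grasp; the last joint's range is limited). The gripper opens to 85 mm and grips with 20 to 120 N. Pads are 22 mm wide; open, the fingers measure 114 mm over their backs; the gripper's body (76 mm by 85 mm) begins 54 mm behind the grasp point. The pads swing forward as they close: fully open they stand 13 mm farther back than shut.
Start: joints at [1.161, 0.264, 1.604, -0, 1.274, -0.037], TCP at [0.246, 0.629, 0.231] pointing down, gripper open.
Joint ranges: [-2.63, 2.63], [-0.94, 2.18], [0.31, 2.57], [-1.31, 4.45], [0, 2.66], [-2.55, 2.55]. Speed limits (rad/s): [2.57, 2.57, 3.14, 3.14, 3.14, 3.14].

### API

Orientations are given as a rotation vector (axis times angle).
In Python, from plant import sensors, read_camera, calibration, sign_off gives the robot as it stands.
- The arm moves only by the tool apply_moves, never from a script. Its argument "steps" is a list of rows, each an object of numbers: "ax", "ay", "az": the turn, a rotation vector about the tool's x, y, z in degrees; "tx", "ty", "tz": the shift along the tool's x, y, z in m; "gripper": the opening, from 0 (shut) to 1 (fully open). A call has 1 to 12 rows; each row is the pose to reach, as a shift and turn from the pose commanded when the call began, along the tool's axes at that moment; what a row does not reach only later rows make up. A row lasts 1/12 s, in which the tool goes at most 41.7 mm and 7.16 degrees, less where a joint would pass 70% of its speed; a pose out of reach is approached as far as the arm can. A call with a gripper value outside its range is refused whole. The fingers move at their own pace and stop on an object; "force" is the grip in N (left out, the last holds). Time passes only in rows, so rows that repeat a pose let the fingers close. It gives the time, the measured TCP pose, the force and the opening at its end, in the units of the state.
- sensors.get_obs(): the state, without advancing time (a new reading comes with each control period).
- read_camera(name): name is "scene" or "top" or "wrist"; returns the picture (480x640x3 uint8, red, green, blue); there is no depth.
- calibration(name): a dict with "fx", "fy", "cx", "cy" (pixels), "origin" and "orientation" of the camera in the world; the wrist camera has in their place "hand_eye" (4x4, takes a point from camera to tool coordinates, whose origin is the TCP and whose axes are the flange's). Camera axes: x right, y down, z forward; pixel columns grow to the right and rows downward; lengths in m; the calibration is good to about 2 mm. A picture is of the moment at which its call begins: read the wrist's pose just before it. calibration takes no time and is no camera call.
- sign_off(): hands the job in, once; it reports no verdict.
The state is a dict: "clock": time; "joints": joint angles; "qvel": joint speeds; "joint_torque": joint torques, N m; "tcp_pos": TCP position; "eef_rot": TCP orientation; "wrist_force": force on the tool from outside, world axes, zero at the start; "moment": the same for the moment, N m; "grip_width": finger opening in m.
Only numpy, scipy, OpenCV 4.12 (cv2) and the standard library are available. Lean on these libraries where they do the work, as an engineer would, in place of code of your own. Each camera call takes 0.05 s, during which the arm holds its last target.

## Working session

There is one attempt and no reset: what is moved stays moved. The work goes in short steps, Python scripts to look and compute and a tool call to move; the robot and the scene stay as the last step left them, time stands still between calls to the robot, and variables do not carry over. Pictures are saved under pics/ and viewed, and the job is handed in when it is done.

Besides the shell and the picture viewer there is one more tool, called after "Emit:" as name([rows], argument=value, ...), one row to a line, values as JSON. apply_moves: Moves the arm, as the interface text tells. Its arguments: {"type":"object","properties":{"steps":{"type":"array","items":{"type":"object","properties":{"ax":{"type":"number"},"ay":{"type":"number"},"az":{"type":"number"},"tx":{"type":"number"},"ty":{"type":"number"},"tz":{"type":"number"},"gripper":{"type":"number"}}}},"force":{"type":"number"}},"required":["steps"]}

```bash
mkdir -p pics; ls; python3 - <<'E'
from plant import sensors, read_camera, calibration
import cv2
print(sensors.get_obs())
for n in ["scene","top","wrist"]:
    print(n,calibration(n))
    cv2.imwrite(f"pics/{n}0.png",read_camera(n)[:,:,::-1])
E
```

```text
pics
{'clock': 0.0, 'joints': array([ 1.16108926e+00,  2.64774412e-01,  1.60535997e+00,  4.03721979e-05,
        1.27371053e+00, -3.68871402e-02]), 'qvel': array([ 0.00065647,  0.00082866,  0.00169232, -0.00051534,  0.00152391,
        0.0006061 ]), 'joint_torque': array([-6.18599242e-04, -5.15101683e+01, -3.67315328e+01, -8.48702484e-05,
        1.31618659e-02,  1.01187496e-05]), 'tcp_pos': array([0.2455553 , 0.62796995, 0.22995528]), 'eef_rot': array([-0.582157  , -3.08663505,  0.00343599]), 'wrist_force': array([ 0.53726447,  0.7470305 , -0.41340688]), 'moment': array([-0.00893591, -0.01850689, -0.00481602]), 'grip_width': 0.08581891143092656}
scene {'fx': 503.317995342728, 'fy': 503.317995342728, 'cx': 312.90218203386485, 'cy': 241.59275574872058, 'origin': array([ 0.12409715, -0.5125189 ,  0.72932487]), 'orientation': array([-2.28722489,  0.63615536, -0.2719814 ])}
top {'fx': 442.1952568758048, 'fy': 442.1952568758048, 'cx': 321.17811979037197, 'cy': 238.8292842938737, 'origin': array([0.36227195, 0.05066762, 1.10967426]), 'orientation': array([-2.14072746,  2.18183479, -0.12774235])}
wrist {'fx': 382.79053852102203, 'fy': 382.79053852102203, 'cx': 318.1310602935966, 'cy': 238.46256847832998, 'hand_eye': array([[-7.39317064e-04, -9.44685394e-01, -3.27977073e-01,
         8.38488775e-02],
       [ 9.99999513e-01, -9.12605127e-04,  3.74440897e-04,
         7.09959118e-04],
       [-6.53042405e-04, -3.27976637e-01,  9.44685609e-01,
        -1.44079279e-01],
       [ 0.00000000e+00,  0.00000000e+00,  0.00000000e+00,
         1.00000000e+00]])}
```

View pics/scene0.png

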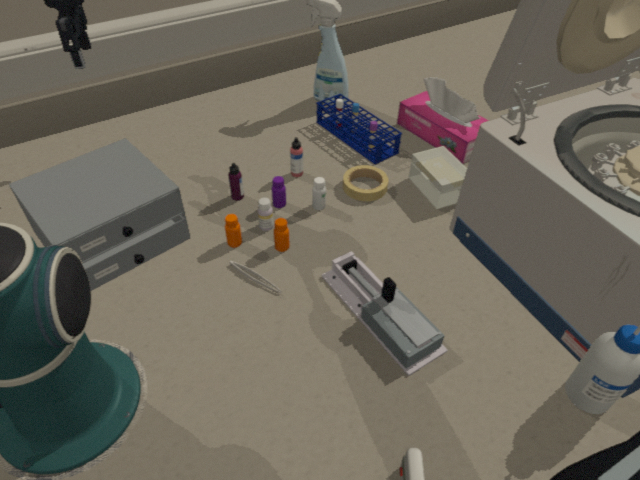

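View pics/top0.png

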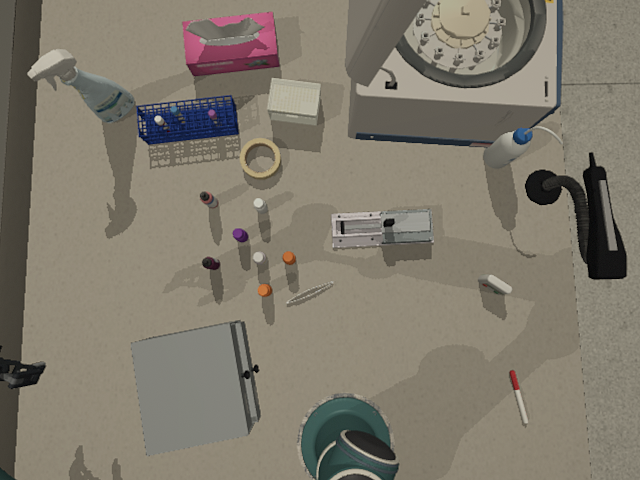

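View pics/wrist0.png

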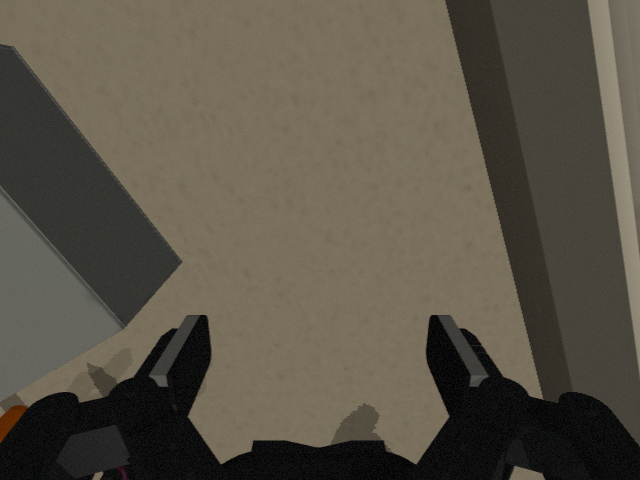

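```bash
cat > h.py <<'E'
import numpy as np, cv2
from scipy.spatial.transform import Rotation as R
from plant import sensors, read_camera, calibration
def cam(n,obs=None):
    c=calibration(n); K=np.array([[c['fx'],0,c['cx']],[0,c['fy'],c['cy']],[0,0,1]])
    if n=='wrist':
        o=obs or sensors.get_obs(); T=np.eye(4);T[:3,:3]=R.from_rotvec(o['eef_rot']).as_matrix();T[:3,3]=o['tcp_pos']
        M=T@c['hand_eye']; return K,M[:3,:3],M[:3,3]
    return K,R.from_rotvec(c['orientation']).as_matrix(),np.array(c['origin'])
def proj(C,p):
    K,Rm,o=C; q=(np.atleast_2d(p)-o)@Rm@K.T; return q[:,:2]/q[:,2:]
def ray(C,uv):
    K,Rm,o=C; d=Rm@np.linalg.inv(K)@np.array([uv[0],uv[1],1.]); return o,d/np.linalg.norm(d)
def plane(C,uv,z):
    o,d=ray(C,uv); return o+d*(z-o[2])/d[2]
def crop(n,box,s,name,img=None):
    im=read_camera(n) if img is None else img
    x0,y0,x1,y1=box
    cv2.imwrite(f'pics/{name}.png',cv2.resize(im[y0:y1,x0:x1,::-1],None,fx=s,fy=s,interpolation=cv2.INTER_CUBIC)); return im
E
python3 - <<'E'
from h import *
im=cv2.imread('pics/top0.png')[:,:,::-1]; crop('top',(320,195,440,260),6,'topf',im); crop('top',(190,180,310,310),4,'topv',im)
im=cv2.imread('pics/scene0.png')[:,:,::-1]; crop('scene',(310,240,450,375),4,'scf',im);crop('scene',(215,130,345,260),4,'scv',im)
C=cam('top')
for uv in [(258,258),(259,204),(288,257),(264,290),(240,235)]: print(uv,plane(C,uv,.07))
for uv in [(332,229),(432,226)]: print(uv,plane(C,uv,.03))
E
```

```text
(258, 258) [0.44207027 0.1982761  0.07      ]
(259, 204) [0.57131671 0.19559024 0.07      ]
(288, 257) [0.4430863  0.12759888 0.07      ]
(264, 290) [0.36691783 0.18443584 0.07      ]
(240, 235) [0.49749605 0.24080391 0.07      ]
(332, 229) [0.51329179 0.02141165 0.03      ]
(432, 226) [ 0.51606423 -0.22538097  0.03      ]
```

View pics/topf.png

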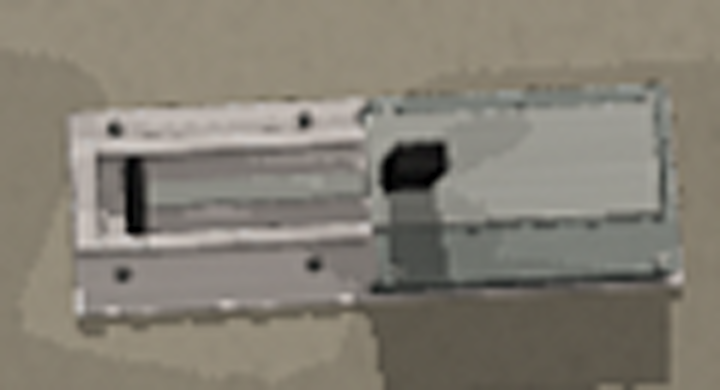

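View pics/topv.png

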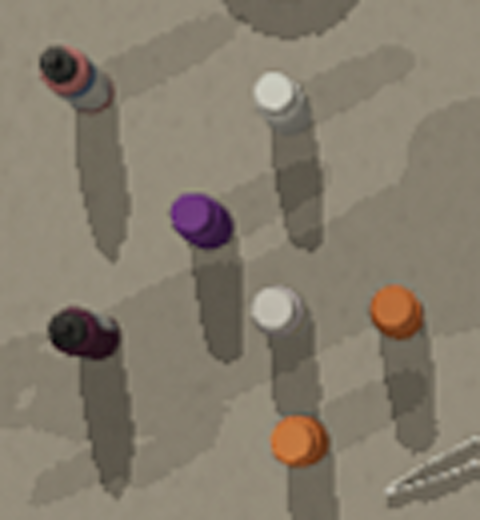

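View pics/scf.png

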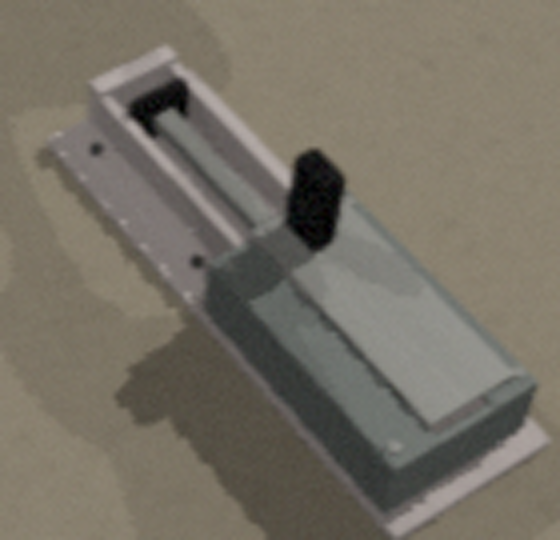

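View pics/scv.png

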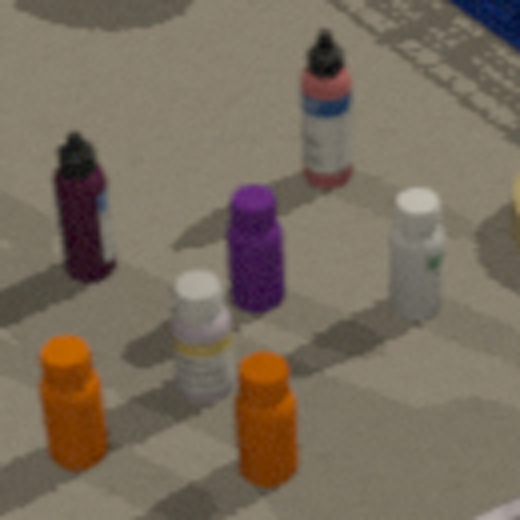

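```bash
cat > fit.py <<'E'
from h import *
from scipy.optimize import least_squares
T=cam('top');S=cam('scene')
zb=.003
obsv=[(T,(433.7,242.5),(-.145,.043,zb)),(T,(333.3,248),(.110,.043,zb)),(T,(332,213.7),(.110,-.043,zb)),
(S,(447,349.5),(-.145,-.043,zb)),(S,(409,374),(-.145,.043,zb)),(S,(322.5,275),(.110,.043,zb)),
(S,(389,281),(-.025,0,.088)),(T,(320+415/6,195+163/6),(-.025,0,.08))]
def F(p):
    c,s=np.cos(p[2]),np.sin(p[2]);Rm=np.array([[c,-s,0],[s,c,0],[0,0,1]])
    return lambda q: Rm@np.array(q)+[p[0],p[1],0]
def res(p):
    f=F(p);return np.concatenate([proj(C,f(q))[0]-uv for C,uv,q in obsv])
r=least_squares(res,[.51,-.09,1.57]);print(r.x,res(r.x).round(1).reshape(-1,2))
# vials triangulate: cap-top centres
def tri(a,b):
    o1,d1=ray(T,a);o2,d2=ray(S,b);A=np.stack([d1,-d2],1);t=np.linalg.lstsq(A,o2-o1,rcond=None)[0]
    return (o1+d1*t[0]+o2+d2*t[1])/2,np.linalg.norm(o1+d1*t[0]-o2-d2*t[1])
print(tri((190+274/4,180+306/4),(215+197/4,130+282/4)))
print(tri((190+275/4,180+92/4),(215+418/4,130+199/4)))
E
python3 fit.py
```

```text
[ 0.51809091 -0.0883952   1.60305131] [[ 0.  -0.7]
 [-0.7 -1.1]
 [-1.2 -0.5]
 [ 1.   0.4]
 [-0.   0.7]
 [-1.3 -0.4]
 [-0.5  0.7]
 [ 0.5  0.4]]
(array([0.44542038, 0.19705676, 0.07060492]), np.float64(0.0002623760013826304))
(array([0.57396079, 0.19544903, 0.07266147]), np.float64(0.001642019907400195))
```

```bash
cat >> h.py <<'E'
FX,FY,FYAW=0.518,-0.0884,1.603
def f2w(x,y,z):
    c,s=np.cos(FYAW),np.sin(FYAW); return np.array([FX+c*x-s*y,FY+s*x+c*y,z])
def delta(p,yaw,o=None,z0=None):
    """target TCP p, tool y-axis at world yaw, tool down"""
    o=o or sensors.get_obs(); R0=R.from_rotvec(o['eef_rot'])
    y=np.array([np.cos(yaw),np.sin(yaw),0]);z=np.array([0,0,-1.]);Rt=R.from_matrix(np.stack([np.cross(y,z),y,z],1))
    t=R0.inv().apply(np.array(p)-o['tcp_pos']); a=np.degrees((R0.inv()*Rt).as_rotvec())
    print('now',o['clock'],o['tcp_pos'].round(4),'t',t.round(4),'a',a.round(2),'q6',o['joints'][5].round(2)); return t,a
E
python3 - <<'E'
from h import *
import fit
print(fit.tri((235,322),(140,144)),fit.tri((258,418),(188,214)))
k=f2w(-.025,0,.15);print(k)
delta(k,FYAW);delta([k[0],k[1],.23],FYAW)
E
```

```text
[ 0.51809091 -0.0883952   1.60305131] [[ 0.  -0.7]
 [-0.7 -1.1]
 [-1.2 -0.5]
 [ 1.   0.4]
 [-0.   0.7]
 [-1.3 -0.4]
 [-0.5  0.7]
 [ 0.5  0.4]]
(array([0.44542038, 0.19705676, 0.07060492]), np.float64(0.0002623760013826304))
(array([0.57396079, 0.19544903, 0.07266147]), np.float64(0.001642019907400195))
(array([0.27608702, 0.22459687, 0.25067787]), np.float64(0.06202988458620397)) (array([0.19651918, 0.13678237, 0.21658782]), np.float64(0.16693497973872318))
[ 0.51880495 -0.11338704  0.15      ]
now 0.15 [0.2456 0.6281 0.2302] t [-0.5245 -0.5909  0.0813] a [-1.00e-01 -2.00e-02 -2.32e+01] q6 -0.04
now 0.15 [0.2456 0.6281 0.2302] t [-0.5245 -0.591   0.0013] a [-1.00e-01 -2.00e-02 -2.32e+01] q6 -0.04
```

```bash
python3 -c "
from h import *
im=cv2.imread('pics/scene0.png')[:,:,::-1]; crop('scene',(210,150,340,260),5,'choice',im)"
```

```text
(no output)
```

View pics/choice.png

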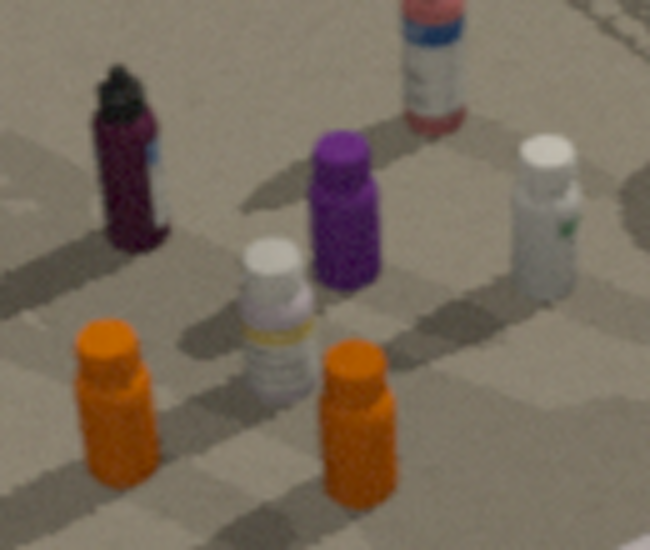

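Emit:
apply_moves([
  {"tx": -0.035,"ty": -0.01,"tz": -0.01,"az": -2,"gripper": 0.8},
  {"tx": -0.075,"ty": -0.02,"tz": -0.02,"az": -4,"gripper": 0.8},
  {"tx": -0.115,"ty": -0.03,"tz": -0.02,"az": -6,"gripper": 0.8},
  {"tx": -0.15,"ty": -0.05,"tz": -0.02,"az": -8,"gripper": 0.8},
  {"tx": -0.18,"ty": -0.075,"tz": -0.02,"az": -10,"gripper": 0.8},
  {"tx": -0.21,"ty": -0.1,"tz": -0.02,"az": -12,"gripper": 0.8},
  {"tx": -0.235,"ty": -0.13,"tz": -0.02,"az": -14,"gripper": 0.8},
  {"tx": -0.26,"ty": -0.16,"tz": -0.02,"az": -16,"gripper": 0.8},
  {"tx": -0.28,"ty": -0.195,"tz": -0.02,"az": -18,"gripper": 0.8},
  {"tx": -0.3,"ty": -0.23,"tz": -0.02,"az": -20,"gripper": 0.8},
  {"tx": -0.32,"ty": -0.265,"tz": -0.02,"az": -22,"gripper": 0.8},
  {"tx": -0.34,"ty": -0.3,"tz": -0.02,"az": -23.2,"gripper": 0.8},
])

```text
$.steps[0]: bad value
```

```bash
python3 - <<'E'
from h import *
k=f2w(-.025,0,.15)
delta(k,FYAW)
E
```

```text
now 0.15 [0.2456 0.6281 0.2302] t [-0.5245 -0.5909  0.0813] a [-1.00e-01 -2.00e-02 -2.32e+01] q6 -0.04
```

Emit:
apply_moves([
  {"ax": 0,"ay": 0,"az": -2,"tx": -0.035,"ty": -0.01,"tz": -0.01,"gripper": 0.8},
  {"ax": 0,"ay": 0,"az": -4,"tx": -0.075,"ty": -0.02,"tz": -0.02,"gripper": 0.8},
  {"ax": 0,"ay": 0,"az": -6,"tx": -0.115,"ty": -0.03,"tz": -0.02,"gripper": 0.8},
  {"ax": 0,"ay": 0,"az": -8,"tx": -0.15,"ty": -0.05,"tz": -0.02,"gripper": 0.8},
  {"ax": 0,"ay": 0,"az": -10,"tx": -0.18,"ty": -0.075,"tz": -0.02,"gripper": 0.8},
  {"ax": 0,"ay": 0,"az": -12,"tx": -0.21,"ty": -0.1,"tz": -0.02,"gripper": 0.8},
  {"ax": 0,"ay": 0,"az": -14,"tx": -0.235,"ty": -0.13,"tz": -0.02,"gripper": 0.8},
  {"ax": 0,"ay": 0,"az": -16,"tx": -0.26,"ty": -0.16,"tz": -0.02,"gripper": 0.8},
  {"ax": 0,"ay": 0,"az": -18,"tx": -0.28,"ty": -0.195,"tz": -0.02,"gripper": 0.8},
  {"ax": 0,"ay": 0,"az": -20,"tx": -0.3,"ty": -0.23,"tz": -0.02,"gripper": 0.8},
  {"ax": 0,"ay": 0,"az": -22,"tx": -0.32,"ty": -0.265,"tz": -0.02,"gripper": 0.8},
  {"ax": 0,"ay": 0,"az": -23.2,"tx": -0.34,"ty": -0.3,"tz": -0.02,"gripper": 0.8},
])

```text
clock: 1.15
tcp_pos: [0.4529, 0.2234, 0.251]
eef_rot: [0.054, -3.141, 0.0]
wrist_force: [0.8, -0.7, 0.1]
grip_width: 0.0681
```

```bash
python3 - <<'E'
from h import *
k=f2w(-.025,0,.15)
delta(k,FYAW)
E
```

```text
now 1.15 [0.4529 0.2234 0.251 ] t [-0.0544 -0.3389  0.1011] a [-0.01 -0.01  0.11] q6 -1.2
```

Emit:
apply_moves([
  {"ax": 0,"ay": 0,"az": 0,"tx": -0.006,"ty": -0.037,"tz": 0,"gripper": 0.8},
  {"ax": 0,"ay": 0,"az": 0,"tx": -0.012,"ty": -0.074,"tz": 0.01,"gripper": 0.8},
  {"ax": 0,"ay": 0,"az": 0,"tx": -0.018,"ty": -0.111,"tz": 0.02,"gripper": 0.8},
  {"ax": 0,"ay": 0,"az": 0,"tx": -0.024,"ty": -0.148,"tz": 0.03,"gripper": 0.8},
  {"ax": 0,"ay": 0,"az": 0,"tx": -0.03,"ty": -0.185,"tz": 0.04,"gripper": 0.8},
  {"ax": 0,"ay": 0,"az": 0,"tx": -0.036,"ty": -0.222,"tz": 0.05,"gripper": 0.8},
  {"ax": 0,"ay": 0,"az": 0,"tx": -0.042,"ty": -0.259,"tz": 0.06,"gripper": 0.8},
  {"ax": 0,"ay": 0,"az": 0,"tx": -0.048,"ty": -0.296,"tz": 0.07,"gripper": 0.8},
  {"ax": 0,"ay": 0,"az": 0,"tx": -0.052,"ty": -0.326,"tz": 0.085,"gripper": 0.8},
  {"ax": 0,"ay": 0,"az": 0.1,"tx": -0.054,"ty": -0.339,"tz": 0.1,"gripper": 0.8},
  {"ax": 0,"ay": 0,"az": 0.1,"tx": -0.054,"ty": -0.339,"tz": 0.1,"gripper": 0.8},
])

```text
clock: 2.07
tcp_pos: [0.516, -0.1141, 0.1478]
eef_rot: [0.042, -3.136, -0.001]
wrist_force: [0.2, 0.9, 0.1]
grip_width: 0.0683
```

```bash
python3 - <<'E'
from h import *
k=f2w(-.025,0,.055)
o=sensors.get_obs()
im=read_camera('wrist');C=cam('wrist',o)
delta(k,FYAW,o)
im=im.copy()
for x in(-.036,-.014):
  for y in(-.007,.007):
    u=proj(C,f2w(x,y,.088))[0];cv2.circle(im,(int(u[0]),int(u[1])),3,(255,0,0),1)
for x in(0,.1):
  for y in(-.017,.017):
    u=proj(C,f2w(x,y,.028))[0];cv2.circle(im,(int(u[0]),int(u[1])),3,(0,255,0),1)
cv2.imwrite('pics/w1.png',im[:,:,::-1]);
E
```

```text
now 2.0667 [ 0.516  -0.1141  0.1478] t [-0.0033  0.0006  0.0928] a [ 0.04 -0.31 -0.32] q6 -1.86
```

View pics/w1.png

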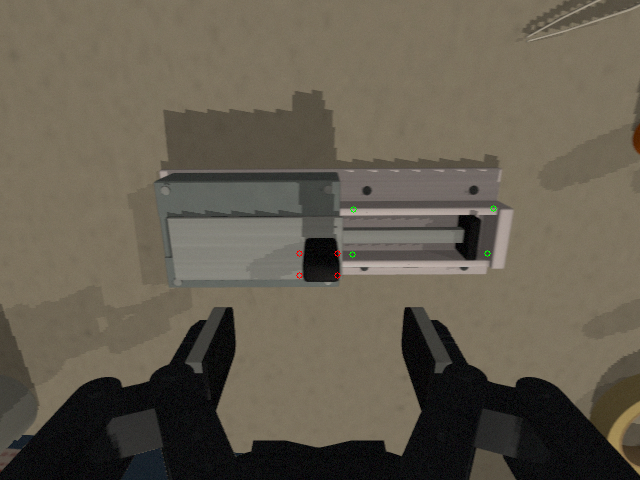

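```bash
python3 - <<'E'
import cv2
im=cv2.imread('pics/w1.png');cv2.imwrite('pics/w1c.png',cv2.resize(im[165:290,290:520],None,fx=3.4,fy=3.4,interpolation=cv2.INTER_CUBIC))
E
```

```text
(no output)
```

View pics/w1c.png

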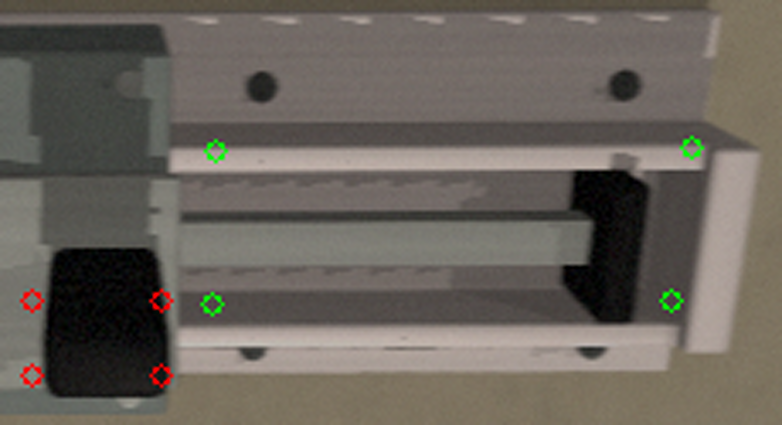

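Emit:
apply_moves([
  {"ax": 0,"ay": -0.2,"az": -0.2,"tx": -0.002,"ty": 0.001,"tz": 0.0,"gripper": 0.8},
  {"ax": 0,"ay": -0.2,"az": -0.2,"tx": -0.002,"ty": 0.001,"tz": 0.0,"gripper": 0.8},
  {"ax": 0,"ay": -0.2,"az": -0.2,"tx": -0.002,"ty": 0.001,"tz": 0.0,"gripper": 0.8},
])

```text
clock: 2.37
tcp_pos: [0.5207, -0.1096, 0.1524]
eef_rot: [-0.056, 3.136, -0.0]
wrist_force: [-0.4, -0.4, -0.1]
grip_width: 0.0682
```

```bash
python3 - <<'E'
from h import *
o=sensors.get_obs()
im=read_camera('wrist')
import pickle;pickle.dump((o,im),open('w2.pkl','wb'))
print(o['tcp_pos'],o['eef_rot'],abs(o['qvel']).max())
crop('wrist',(290,165,520,290),3.4,'w2c',im);crop('wrist',(140,150,370,300),3.4,'w2d',im)
E
```

```text
[ 0.52073791 -0.10959423  0.1524023 ] [-5.56896972e-02  3.13581488e+00 -2.95961058e-04] 0.003047996780796925
```

View pics/w2c.png

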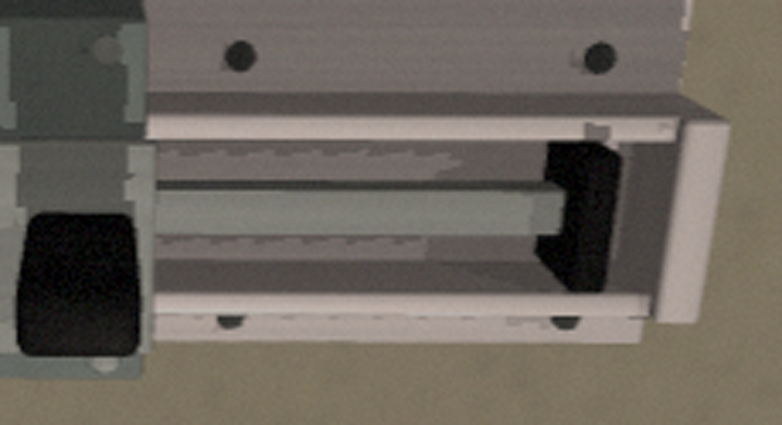

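View pics/w2d.png

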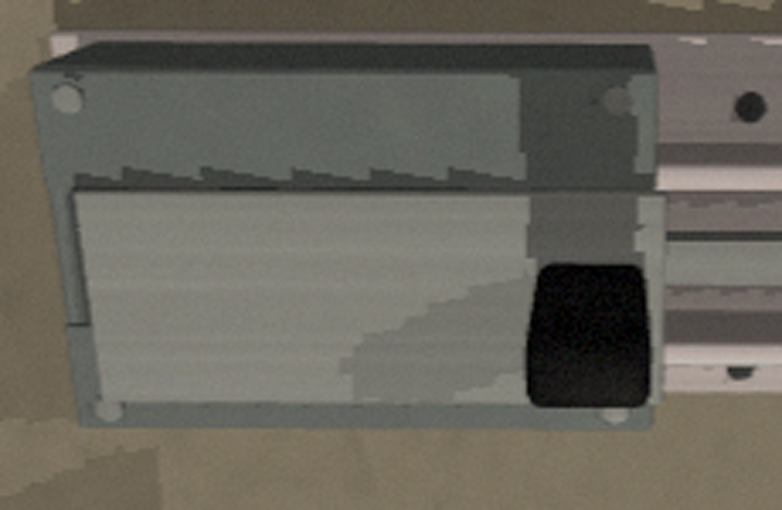

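```bash
python3 - <<'E'
import pickle
from h import *
from scipy.optimize import least_squares
o,im=pickle.load(open('w2.pkl','rb'));C=cam('wrist',o)
P=[(490,200.9,(.1,.023,.032)),(483.2,259.1,(.1,-.023,.032)),(None,205.9,(.05,.017,.028)),(None,250.9,(.05,-.017,.028)),
(332.6,None,(-.012,.04,.041)),(331.8,None,(-.012,-.04,.041)),(149.4,None,(-.135,.04,.041)),(164.1,None,(-.135,-.04,.041)),
(295,None,(-.036,-.007,.088)),(331.2,None,(-.014,-.007,.088)),(313,268.5,(-.025,-.007,.088))]
def res(p,full=False):
    c,s=np.cos(p[2]),np.sin(p[2]);Rm=np.array([[c,-s,0],[s,c,0],[0,0,1]]);r=[]
    for u,v,q in P:
        m=proj(C,Rm@np.array(q)+[p[0],p[1],0])[0]
        r+= [m[0]-u if u is not None else 0, m[1]-v if v is not None else 0]
    return np.array(r)
r=least_squares(res,[.518,-.088,1.603]);print(r.x,res(r.x).reshape(-1,2).round(1))
E
```

```text
[ 0.5219723  -0.08714494  1.59674451] [[ 1.1 -1.2]
 [-1.9  0.8]
 [ 0.   0. ]
 [ 0.  -1. ]
 [ 1.   0. ]
 [-0.6  0. ]
 [-0.   0. ]
 [ 0.3  0. ]
 [-0.5  0. ]
 [ 0.4  0. ]
 [ 0.1  1.2]]
```

```bash
sed -i 's/^FX,FY,FYAW=.*/FX,FY,FYAW=0.5215,-0.0872,1.598/' h.py; python3 - <<'E'
from h import *
delta(f2w(-.025,0,.055),FYAW)
E
```

```text
now 2.4167 [ 0.5207 -0.1096  0.1524] t [-0.0009 -0.0026  0.0974] a [-0.02  0.3   0.48] q6 -1.86
```

Emit:
apply_moves([
  {"ax": 0,"ay": 0.3,"az": 0.5,"tx": -0.001,"ty": -0.0025,"tz": 0.03,"gripper": 0.8},
  {"ax": 0,"ay": 0.3,"az": 0.5,"tx": -0.001,"ty": -0.0025,"tz": 0.06,"gripper": 0.8},
  {"ax": 0,"ay": 0.3,"az": 0.5,"tx": -0.001,"ty": -0.0025,"tz": 0.085,"gripper": 0.8},
  {"ax": 0,"ay": 0.3,"az": 0.5,"tx": -0.001,"ty": -0.0025,"tz": 0.095,"gripper": 0.8},
  {"ax": 0,"ay": 0.3,"az": 0.5,"tx": -0.001,"ty": -0.0025,"tz": 0.095,"gripper": 0.8},
  {"ax": 0,"ay": 0.3,"az": 0.5,"tx": -0.001,"ty": -0.0025,"tz": 0.095,"gripper": 0.8},
])

```text
clock: 2.92
tcp_pos: [0.5217, -0.1126, 0.0568]
eef_rot: [0.041, -3.14, 0.0]
wrist_force: [0.5, -0.4, 0.7]
grip_width: 0.0683
```

```bash
python3 - <<'E'
from h import *
delta(f2w(-.025,0,.055),FYAW)
crop('scene',(310,200,450,340),4,'s3');crop('wrist',(0,0,640,480),1,'w3')
E
```

```text
now 2.9167 [ 0.5217 -0.1126  0.0568] t [-0.0005  0.0004  0.0018] a [ 0.   -0.1  -0.07] q6 -1.86
```

View pics/s3.png

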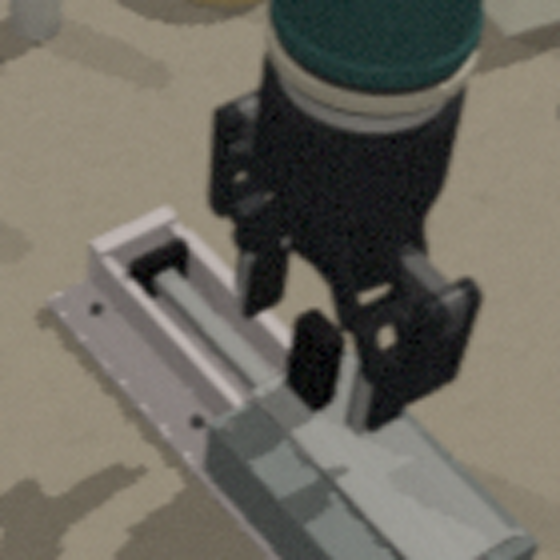

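View pics/w3.png

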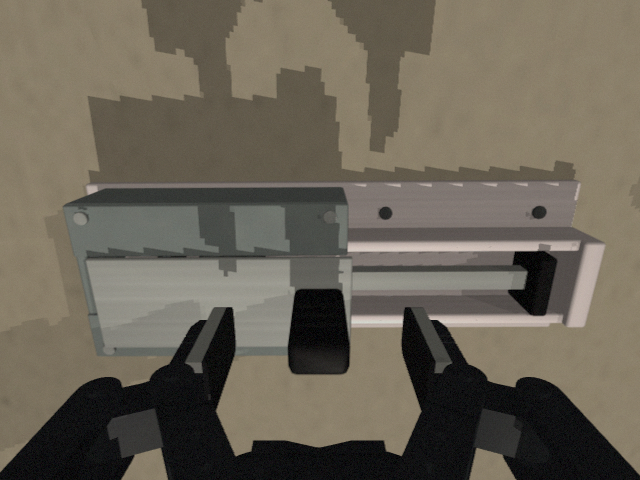

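Emit:
apply_moves([
  {"ax": 0,"ay": 0,"az": 0,"tx": 0,"ty": 0,"tz": 0,"gripper": 0.0},
  {"ax": 0,"ay": 0,"az": 0,"tx": 0,"ty": 0,"tz": 0,"gripper": 0.0},
  {"ax": 0,"ay": 0,"az": 0,"tx": 0,"ty": 0,"tz": 0,"gripper": 0.0},
  {"ax": 0,"ay": 0,"az": 0,"tx": 0,"ty": 0,"tz": 0,"gripper": 0.0},
  {"ax": 0,"ay": 0,"az": 0,"tx": 0,"ty": 0,"tz": 0,"gripper": 0.0},
  {"ax": 0,"ay": 0,"az": 0,"tx": 0,"ty": 0,"tz": 0,"gripper": 0.0},
], force=40)

```text
clock: 3.52
tcp_pos: [0.5221, -0.1131, 0.0571]
eef_rot: [0.039, -3.141, 0.0]
wrist_force: [-0.1, 1.3, 4.7]
grip_width: 0.0215
```

```bash
python3 - <<'E'
from h import *
delta(f2w(-.025,0,.055),FYAW); o=sensors.get_obs();print(o['wrist_force'],o['grip_width'])
crop('wrist',(0,0,640,480),1,'w4')
E
```

```text
now 3.5167 [ 0.5221 -0.1131  0.0571] t [-0.0001  0.0009  0.0021] a [-0.   -0.03 -0.12] q6 -1.86
[-0.07906421  1.30290858  4.65957377] 0.021501011517379223
```

View pics/w4.png

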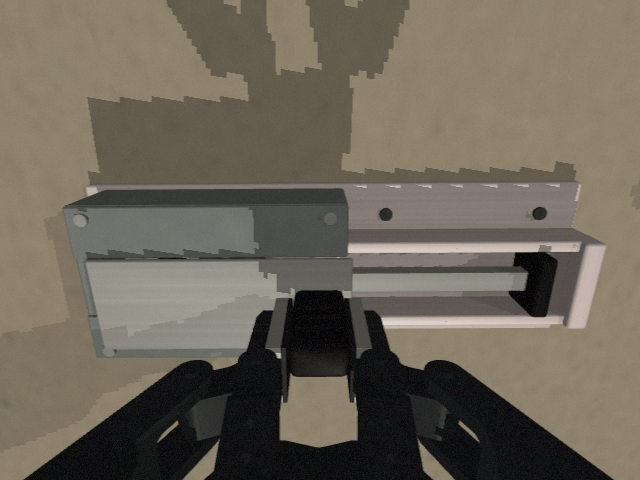

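Emit:
apply_moves([
  {"ax": 0,"ay": 0,"az": 0,"tx": 0,"ty": -0.007,"tz": 0,"gripper": 0.0},
  {"ax": 0,"ay": 0,"az": 0,"tx": 0,"ty": -0.014,"tz": 0,"gripper": 0.0},
  {"ax": 0,"ay": 0,"az": 0,"tx": 0,"ty": -0.021,"tz": 0,"gripper": 0.0},
  {"ax": 0,"ay": 0,"az": 0,"tx": 0,"ty": -0.028,"tz": 0,"gripper": 0.0},
  {"ax": 0,"ay": 0,"az": 0,"tx": 0,"ty": -0.035,"tz": 0,"gripper": 0.0},
  {"ax": 0,"ay": 0,"az": 0,"tx": 0,"ty": -0.042,"tz": 0,"gripper": 0.0},
  {"ax": 0,"ay": 0,"az": 0,"tx": 0,"ty": -0.049,"tz": 0,"gripper": 0.0},
  {"ax": 0,"ay": 0,"az": 0,"tx": 0,"ty": -0.054,"tz": 0,"gripper": 0.0},
  {"ax": 0,"ay": 0,"az": 0,"tx": 0,"ty": -0.058,"tz": 0,"gripper": 0.0},
  {"ax": 0,"ay": 0,"az": 0,"tx": 0,"ty": -0.058,"tz": 0,"gripper": 0.0},
])

```text
clock: 4.4
tcp_pos: [0.5236, -0.1705, 0.0568]
eef_rot: [0.038, -3.141, -0.003]
wrist_force: [0.4, 6.1, 5.2]
grip_width: 0.0213
```

```bash
python3 - <<'E'
from h import *
for i in range(2):
    o=sensors.get_obs();print(o['wrist_force'],o['grip_width'],o['tcp_pos']);crop('wrist',(0,0,640,480),1,'w5')
E
```

```text
[0.43637308 6.11432102 5.20258676] 0.021282973571560265 [ 0.52358558 -0.17054951  0.05683774]
[0.09009717 5.52496249 6.04625275] 0.02128088100712374 [ 0.52357684 -0.17030208  0.05682894]
```

View pics/w5.png

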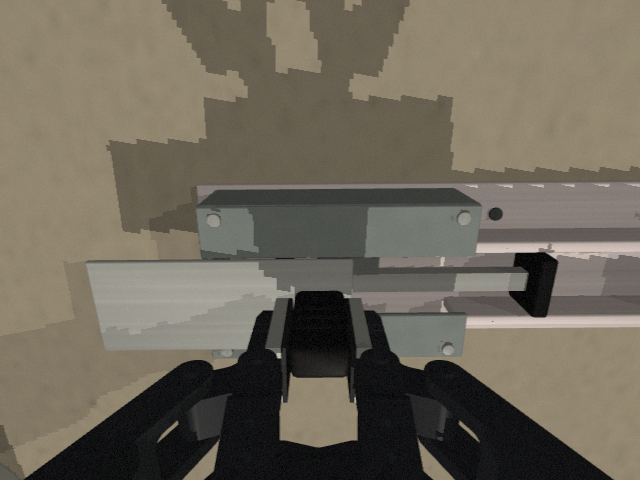

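Emit:
apply_moves([
  {"ax": 0,"ay": 0,"az": 0,"tx": 0,"ty": -0.001,"tz": 0,"gripper": 0.0},
  {"ax": 0,"ay": 0,"az": 0,"tx": 0,"ty": -0.002,"tz": 0,"gripper": 0.0},
  {"ax": 0,"ay": 0,"az": 0,"tx": 0,"ty": -0.003,"tz": 0,"gripper": 0.0},
  {"ax": 0,"ay": 0,"az": 0,"tx": 0,"ty": -0.004,"tz": 0,"gripper": 0.0},
])

```text
clock: 4.83
tcp_pos: [0.5237, -0.1737, 0.0568]
eef_rot: [0.038, -3.141, -0.004]
wrist_force: [0.9, 7.8, 5.6]
grip_width: 0.0216
```

Emit:
apply_moves([
  {"ax": 0,"ay": 0,"az": 0,"tx": 0,"ty": -0.001,"tz": 0,"gripper": 0.0},
  {"ax": 0,"ay": 0,"az": 0,"tx": 0,"ty": -0.0015,"tz": 0,"gripper": 0.0},
  {"ax": 0,"ay": 0,"az": 0,"tx": 0,"ty": -0.0015,"tz": 0,"gripper": 0.0},
])

```text
clock: 5.08
tcp_pos: [0.5237, -0.1753, 0.0568]
eef_rot: [0.038, -3.141, -0.004]
wrist_force: [0.3, 6.4, 6.4]
grip_width: 0.0214
```

Emit:
apply_moves([
  {"ax": 0,"ay": 0,"az": 0,"tx": 0,"ty": -0.001,"tz": 0,"gripper": 0.0},
  {"ax": 0,"ay": 0,"az": 0,"tx": 0,"ty": -0.0015,"tz": 0,"gripper": 0.0},
  {"ax": 0,"ay": 0,"az": 0,"tx": 0,"ty": -0.0015,"tz": 0,"gripper": 0.0},
])

```text
clock: 5.33
tcp_pos: [0.5237, -0.1767, 0.0568]
eef_rot: [0.038, -3.141, -0.004]
wrist_force: [1.3, 7.9, 5.7]
grip_width: 0.0212
```

Emit:
apply_moves([
  {"ax": 0,"ay": 0,"az": 0,"tx": 0,"ty": -0.001,"tz": 0,"gripper": 0.0},
  {"ax": 0,"ay": 0,"az": 0,"tx": 0,"ty": -0.0015,"tz": 0,"gripper": 0.0},
  {"ax": 0,"ay": 0,"az": 0,"tx": 0,"ty": -0.0015,"tz": 0,"gripper": 0.0},
])

```text
clock: 5.58
tcp_pos: [0.5237, -0.1782, 0.0568]
eef_rot: [0.038, -3.14, -0.004]
wrist_force: [1.4, 6.7, 6.2]
grip_width: 0.0215
```

Emit:
apply_moves([
  {"ax": 0,"ay": 0,"az": 0,"tx": 0,"ty": -0.001,"tz": 0,"gripper": 0.0},
  {"ax": 0,"ay": 0,"az": 0,"tx": 0,"ty": -0.0015,"tz": 0,"gripper": 0.0},
  {"ax": 0,"ay": 0,"az": 0,"tx": 0,"ty": -0.0015,"tz": 0,"gripper": 0.0},
])

```text
clock: 5.83
tcp_pos: [0.5238, -0.1795, 0.0568]
eef_rot: [0.038, -3.14, -0.005]
wrist_force: [0.3, 8.1, 6.3]
grip_width: 0.0214
```

Emit:
apply_moves([
  {"ax": 0,"ay": 0,"az": 0,"tx": 0,"ty": -0.001,"tz": 0,"gripper": 0.0},
  {"ax": 0,"ay": 0,"az": 0,"tx": 0,"ty": -0.0015,"tz": 0,"gripper": 0.0},
  {"ax": 0,"ay": 0,"az": 0,"tx": 0,"ty": -0.0015,"tz": 0,"gripper": 0.0},
])

```text
clock: 6.08
tcp_pos: [0.5237, -0.18, 0.0567]
eef_rot: [0.037, -3.14, -0.007]
wrist_force: [0.8, 10.8, 7.1]
grip_width: 0.0212
```

Emit:
apply_moves([
  {"ax": 0,"ay": 0,"az": 0,"tx": 0,"ty": -0.001,"tz": 0,"gripper": 0.0},
  {"ax": 0,"ay": 0,"az": 0,"tx": 0,"ty": -0.001,"tz": 0,"gripper": 0.0},
])

```text
clock: 6.25
tcp_pos: [0.5237, -0.1804, 0.0567]
eef_rot: [0.037, -3.14, -0.009]
wrist_force: [1.3, 13.8, 7.8]
grip_width: 0.0218
```

Emit:
apply_moves([
  {"ax": 0,"ay": 0,"az": 0,"tx": 0,"ty": 0.001,"tz": 0,"gripper": 0.0},
  {"ax": 0,"ay": 0,"az": 0,"tx": 0,"ty": 0.002,"tz": 0,"gripper": 0.0},
  {"ax": 0,"ay": 0,"az": 0,"tx": 0,"ty": 0.003,"tz": 0,"gripper": 0.0},
  {"ax": 0,"ay": 0,"az": 0,"tx": 0,"ty": 0.003,"tz": 0,"gripper": 0.0},
])

```text
clock: 6.58
tcp_pos: [0.5237, -0.1788, 0.0568]
eef_rot: [0.039, -3.14, -0.004]
wrist_force: [1.0, 6.9, 5.6]
grip_width: 0.0211
```

Emit:
apply_moves([
  {"ax": 0,"ay": 0,"az": 0,"tx": 0.001,"ty": 0.0005,"tz": 0,"gripper": 0.0},
  {"ax": 0,"ay": 0,"az": 0,"tx": 0.003,"ty": 0.0005,"tz": 0,"gripper": 0.0},
  {"ax": 0,"ay": 0,"az": 0,"tx": 0.005,"ty": 0.0005,"tz": 0,"gripper": 0.0},
  {"ax": 0,"ay": 0,"az": 0,"tx": 0.007,"ty": 0.0005,"tz": 0,"gripper": 0.0},
  {"ax": 0,"ay": 0,"az": 0,"tx": 0.007,"ty": 0.0005,"tz": 0,"gripper": 0.0},
])

```text
clock: 7.0
tcp_pos: [0.5164, -0.1788, 0.0568]
eef_rot: [0.038, -3.14, -0.004]
wrist_force: [0.3, 7.4, 6.3]
grip_width: 0.0215
```

Emit:
apply_moves([
  {"ax": 0,"ay": 0,"az": 0,"tx": 0.002,"ty": 0,"tz": 0,"gripper": 0.0},
  {"ax": 0,"ay": 0,"az": 0,"tx": 0.004,"ty": 0,"tz": 0,"gripper": 0.0},
  {"ax": 0,"ay": 0,"az": 0,"tx": 0.005,"ty": 0,"tz": 0,"gripper": 0.0},
  {"ax": 0,"ay": 0,"az": 0,"tx": 0.006,"ty": 0,"tz": 0,"gripper": 0.0},
  {"ax": 0,"ay": 0,"az": 0,"tx": 0.006,"ty": 0,"tz": 0,"gripper": 0.0},
])

```text
clock: 7.42
tcp_pos: [0.5117, -0.1791, 0.0569]
eef_rot: [-0.038, 3.14, 0.003]
wrist_force: [3.6, 6.9, 4.1]
grip_width: 0.0212
```

```bash
python3 - <<'E'
from h import *
o=sensors.get_obs();print(o['wrist_force'],o['grip_width'],o['tcp_pos']);crop('wrist',(0,0,640,480),1,'w6')
E
```

```text
[3.64210522 6.90399385 4.06474447] 0.021170987769010042 [ 0.51170668 -0.17911309  0.05692912]
```

View pics/w6.png

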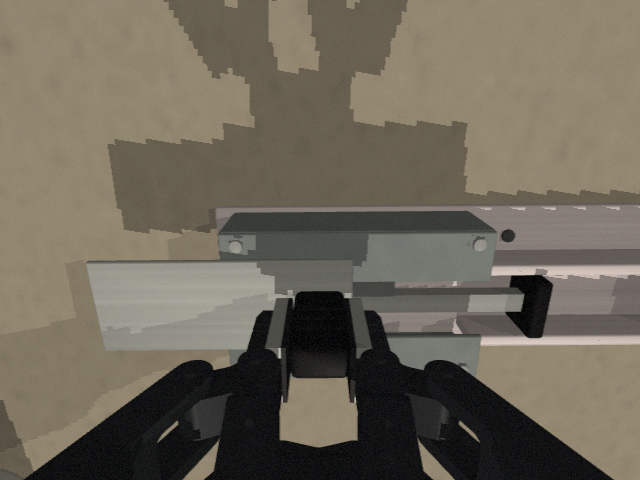

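Emit:
apply_moves([
  {"ax": 0,"ay": 0,"az": 0,"tx": 0,"ty": 0.001,"tz": 0,"gripper": 0.0},
  {"ax": 0,"ay": 0,"az": 0,"tx": 0,"ty": 0.002,"tz": 0,"gripper": 0.0},
  {"ax": 0,"ay": 0,"az": 0,"tx": 0,"ty": 0.003,"tz": 0,"gripper": 0.0},
  {"ax": 0,"ay": 0,"az": 0,"tx": 0,"ty": 0.004,"tz": 0,"gripper": 0.0},
  {"ax": 0,"ay": 0,"az": 0,"tx": 0,"ty": 0.004,"tz": 0,"gripper": 0.0},
])

```text
clock: 7.88
tcp_pos: [0.5116, -0.1754, 0.0569]
eef_rot: [-0.039, 3.14, 0.002]
wrist_force: [3.1, 5.7, 4.7]
grip_width: 0.0214
```

Emit:
apply_moves([
  {"ax": 0,"ay": 0,"az": 0,"tx": 0,"ty": 0.001,"tz": 0,"gripper": 0.0},
  {"ax": 0,"ay": 0,"az": 0,"tx": 0,"ty": 0.0015,"tz": 0,"gripper": 0.0},
  {"ax": 0,"ay": 0,"az": 0,"tx": 0,"ty": 0.0015,"tz": 0,"gripper": 0.0},
])

```text
clock: 8.13
tcp_pos: [0.5116, -0.1753, 0.057]
eef_rot: [-0.039, 3.14, -0.001]
wrist_force: [5.3, 1.5, 3.1]
grip_width: 0.0214
```

Emit:
apply_moves([
  {"ax": 0,"ay": 0,"az": 0,"tx": 0,"ty": 0,"tz": 0,"gripper": 0.7},
  {"ax": 0,"ay": 0,"az": 0,"tx": 0,"ty": 0,"tz": 0,"gripper": 0.7},
  {"ax": 0,"ay": 0,"az": 0,"tx": 0,"ty": 0,"tz": 0,"gripper": 0.7},
  {"ax": 0,"ay": 0,"az": 0,"tx": 0,"ty": 0,"tz": 0,"gripper": 0.7},
  {"ax": 0,"ay": 0,"az": 0,"tx": 0,"ty": 0,"tz": -0.02,"gripper": 0.7},
  {"ax": 0,"ay": 0,"az": 0,"tx": 0,"ty": 0,"tz": -0.05,"gripper": 0.7},
  {"ax": 0,"ay": 0,"az": 0,"tx": 0,"ty": 0,"tz": -0.09,"gripper": 0.7},
  {"ax": 0,"ay": 0,"az": 0,"tx": 0,"ty": 0,"tz": -0.1,"gripper": 0.7},
])

```text
clock: 8.8
tcp_pos: [0.5129, -0.1762, 0.1619]
eef_rot: [-0.039, 3.136, -0.005]
wrist_force: [1.3, 0.2, 1.1]
grip_width: 0.0601
```

```bash
python3 - <<'E'
from h import *
o=sensors.get_obs();print(o['wrist_force'],o['grip_width'],o['tcp_pos']);crop('wrist',(0,0,640,480),1,'w7')
delta(f2w(.06,0,.19),FYAW-np.pi/2)
delta([.445,.197,.16],FYAW-np.pi/2)
E
```

```text
[1.32707937 0.24237834 1.14157402] 0.06013114131238115 [ 0.51291373 -0.17622126  0.16189979]
now 8.85 [ 0.5136 -0.1765  0.1625] t [-0.0102  0.149  -0.0281] a [ 0.13  0.5  89.87] q6 -1.97
now 8.85 [ 0.5136 -0.1765  0.1625] t [0.0593 0.3751 0.0005] a [ 0.13  0.5  89.87] q6 -1.97
```

View pics/w7.png

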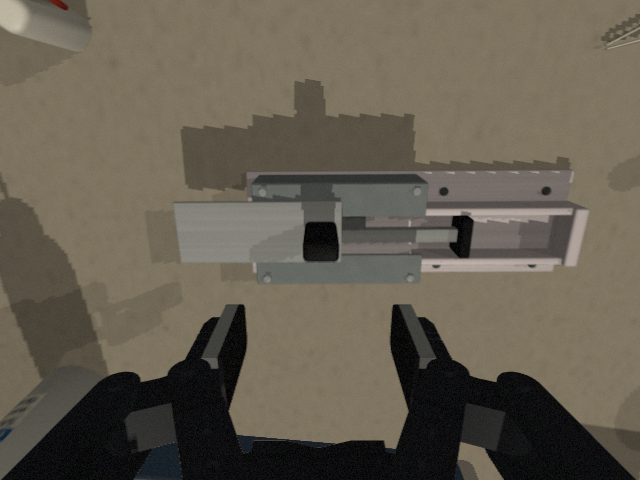

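Emit:
apply_moves([
  {"ax": 0,"ay": 0,"az": 7,"tx": 0.003,"ty": 0.03,"tz": -0.01,"gripper": 0.7},
  {"ax": 0,"ay": 0,"az": 14,"tx": 0.007,"ty": 0.06,"tz": -0.02,"gripper": 0.7},
  {"ax": 0,"ay": 0,"az": 21,"tx": 0.012,"ty": 0.09,"tz": -0.03,"gripper": 0.7},
  {"ax": 0,"ay": 0,"az": 28,"tx": 0.017,"ty": 0.12,"tz": -0.03,"gripper": 0.7},
  {"ax": 0,"ay": 0,"az": 35,"tx": 0.022,"ty": 0.15,"tz": -0.03,"gripper": 0.7},
  {"ax": 0,"ay": 0,"az": 42,"tx": 0.027,"ty": 0.18,"tz": -0.03,"gripper": 0.7},
  {"ax": 0,"ay": 0,"az": 49,"tx": 0.032,"ty": 0.21,"tz": -0.03,"gripper": 0.7},
  {"ax": 0,"ay": 0,"az": 56,"tx": 0.037,"ty": 0.24,"tz": -0.03,"gripper": 0.7},
  {"ax": 0,"ay": 0,"az": 63,"tx": 0.042,"ty": 0.27,"tz": -0.03,"gripper": 0.7},
  {"ax": 0,"ay": 0,"az": 70,"tx": 0.047,"ty": 0.3,"tz": -0.03,"gripper": 0.7},
  {"ax": 0,"ay": 0,"az": 77,"tx": 0.052,"ty": 0.33,"tz": -0.03,"gripper": 0.7},
  {"ax": 0,"ay": 0,"az": 84,"tx": 0.056,"ty": 0.355,"tz": -0.02,"gripper": 0.7},
])

```text
clock: 9.85
tcp_pos: [0.4454, 0.1803, 0.1771]
eef_rot: [-2.07, -2.363, -0.001]
wrist_force: [0.8, 0.0, 0.8]
grip_width: 0.0597
```

```bash
python3 - <<'E'
from h import *
delta([.445,.197,.17],FYAW-np.pi/2)
E
```

```text
now 9.85 [0.4454 0.1803 0.1771] t [0.0166 0.0018 0.0071] a [ 0.02 -0.04  5.99] q6 0.2
```

Emit:
apply_moves([
  {"ax": 0,"ay": 0,"az": 5,"tx": 0.014,"ty": 0.001,"tz": 0.0,"gripper": 0.7},
  {"ax": 0,"ay": 0,"az": 6,"tx": 0.014,"ty": 0.001,"tz": 0.0,"gripper": 0.7},
  {"ax": 0,"ay": 0,"az": 6,"tx": 0.014,"ty": 0.001,"tz": 0.0,"gripper": 0.7},
  {"ax": 0,"ay": 0,"az": 6,"tx": 0.014,"ty": 0.001,"tz": 0.0,"gripper": 0.7},
])

```text
clock: 10.18
tcp_pos: [0.4441, 0.1919, 0.1758]
eef_rot: [-2.182, -2.259, 0.004]
wrist_force: [0.6, 0.3, -0.3]
grip_width: 0.0598
```

```bash
python3 - <<'E'
from h import *
import pickle
o=sensors.get_obs();im=read_camera('wrist');pickle.dump((o,im),open('w8.pkl','wb'))
C=cam('wrist',o);im=im.copy()
for q,h in(((.4454,.1971),.0706),((.574,.1954),.0727)):
    u=proj(C,[*q,h])[0];print(u);cv2.circle(im,(int(u[0]),int(u[1])),3,(255,0,0),1)
delta([.445,.197,.17],FYAW-np.pi/2,o)
crop('',(0,0,640,480),1.25,'w8',im)
E
```

```text
[319.1480328  229.25814843]
[507.3493065  238.85964774]
now 10.1833 [0.4441 0.1919 0.1758] t [0.0051 0.0011 0.0058] a [-0.16  0.06  0.43] q6 0.32
```

View pics/w8.png

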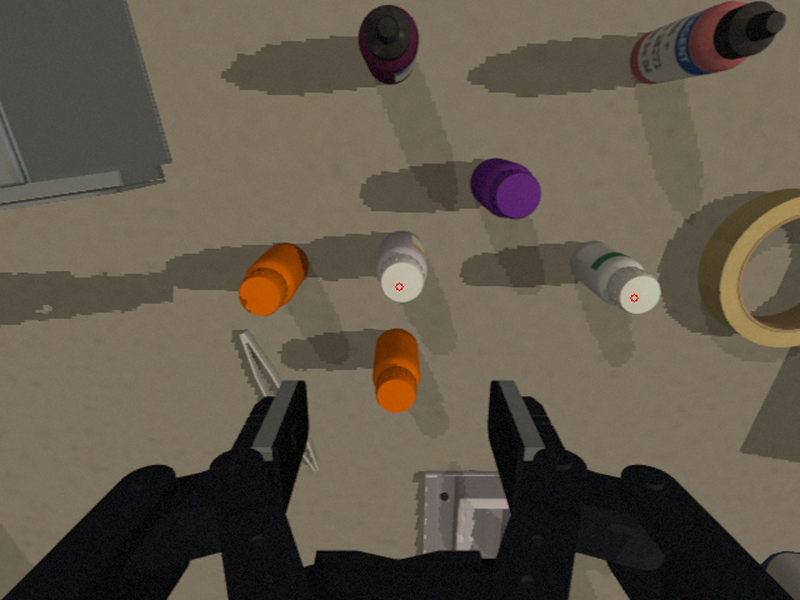

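```bash
python3 - <<'E'
from h import *
import pickle
o,im=pickle.load(open('w8.pkl','rb'));C=cam('wrist',o)
im=crop('',(290,175,550,265),3,'w8c',im)
print(plane(C,(322.4,224.8),.07),plane(C,(511,235),.073))
E
```

```text
[0.44751285 0.20017805 0.07      ] [0.57577013 0.19834629 0.073     ]
```

View pics/w8c.png

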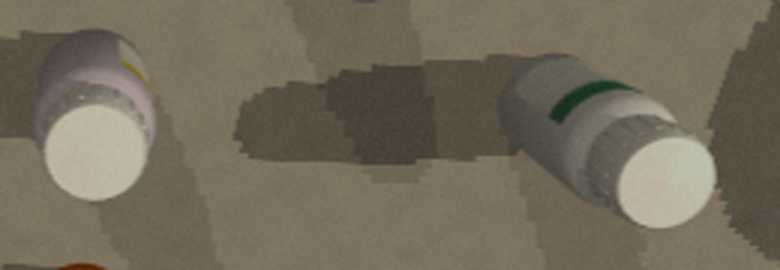

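```bash
python3 - <<'E'
from h import *
delta([.448,.2,.026],FYAW-np.pi/2)
E
```

```text
now 10.2333 [0.4443 0.1917 0.176 ] t [0.0083 0.0043 0.15  ] a [-0.13  0.04  0.37] q6 0.32
```

Emit:
apply_moves([
  {"ax": 0,"ay": 0,"az": 0.3,"tx": 0.0045,"ty": 0.003,"tz": 0.02,"gripper": 0.7},
  {"ax": 0,"ay": 0,"az": 0.3,"tx": 0.0065,"ty": 0.0035,"tz": 0.05,"gripper": 0.7},
  {"ax": 0,"ay": 0,"az": 0.3,"tx": 0.0065,"ty": 0.0035,"tz": 0.08,"gripper": 0.7},
  {"ax": 0,"ay": 0,"az": 0.3,"tx": 0.0065,"ty": 0.0035,"tz": 0.1,"gripper": 0.7},
  {"ax": 0,"ay": 0,"az": 0.3,"tx": 0.0065,"ty": 0.0035,"tz": 0.1,"gripper": 0.7},
  {"ax": 0,"ay": 0,"az": 0.3,"tx": 0.0065,"ty": 0.0035,"tz": 0.1,"gripper": 0.7},
], force=30)

```text
clock: 10.73
tcp_pos: [0.4467, 0.1978, 0.0755]
eef_rot: [-2.19, -2.249, 0.007]
wrist_force: [-0.3, -0.0, -0.0]
grip_width: 0.0595
```

```bash
python3 - <<'E'
from h import *
delta([.448,.2,.026],FYAW-np.pi/2)
crop('wrist',(0,0,640,480),1,'w9')
E
```

```text
now 10.7333 [0.4467 0.1978 0.0755] t [0.0022 0.0016 0.0495] a [-0.27  0.07 -0.02] q6 0.34
```

View pics/w9.png

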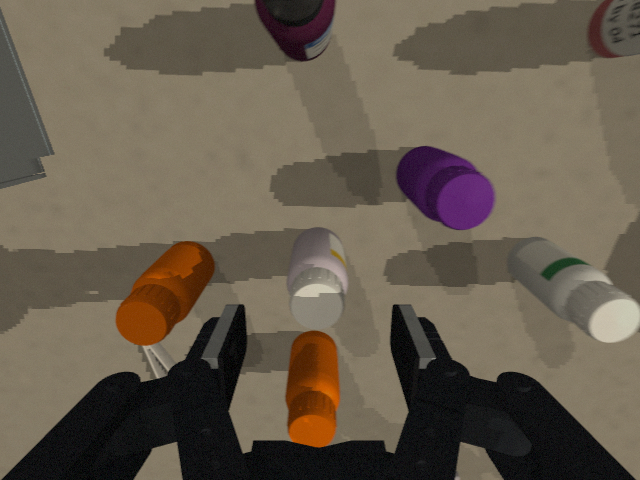

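Emit:
apply_moves([
  {"ax": -0.2,"ay": 0,"az": 0,"tx": 0.002,"ty": 0.0015,"tz": 0.02,"gripper": 0.7},
  {"ax": -0.2,"ay": 0,"az": 0,"tx": 0.002,"ty": 0.0015,"tz": 0.04,"gripper": 0.7},
  {"ax": -0.2,"ay": 0,"az": 0,"tx": 0.002,"ty": 0.0015,"tz": 0.049,"gripper": 0.7},
  {"ax": -0.2,"ay": 0,"az": 0,"tx": 0.002,"ty": 0.0015,"tz": 0.049,"gripper": 0.7},
  {"ax": -0.2,"ay": 0,"az": 0,"tx": 0.002,"ty": 0.0015,"tz": 0.049,"gripper": 0.0},
  {"ax": -0.2,"ay": 0,"az": 0,"tx": 0.002,"ty": 0.0015,"tz": 0.049,"gripper": 0.0},
  {"ax": -0.2,"ay": 0,"az": 0,"tx": 0.002,"ty": 0.0015,"tz": 0.049,"gripper": 0.0},
  {"ax": -0.2,"ay": 0,"az": 0,"tx": 0.002,"ty": 0.0015,"tz": 0.049,"gripper": 0.0},
  {"ax": -0.2,"ay": 0,"az": 0,"tx": 0.002,"ty": 0.0015,"tz": 0.049,"gripper": 0.0},
  {"ax": -0.2,"ay": 0,"az": 0,"tx": 0.002,"ty": 0.0015,"tz": 0.049,"gripper": 0.0},
])

```text
clock: 11.62
tcp_pos: [0.4501, 0.2017, 0.0291]
eef_rot: [2.189, 2.25, 0.006]
wrist_force: [-1.2, 0.1, 5.8]
grip_width: 0.0297
```

```bash
python3 - <<'E'
from h import *
import pickle
o=sensors.get_obs();im=read_camera('wrist');pickle.dump((o,im),open('w10.pkl','wb'))
delta([.448,.2,.026],FYAW-np.pi/2,o);print(o['wrist_force'])
crop('',(0,0,640,480),1.25,'w10',im)
E
```

```text
now 11.6167 [0.4501 0.2017 0.0291] t [-0.0017 -0.0022  0.0031] a [ 0.24 -0.05  0.03] q6 0.34
[-1.23706604  0.10622291  5.84687655]
```

View pics/w10.png

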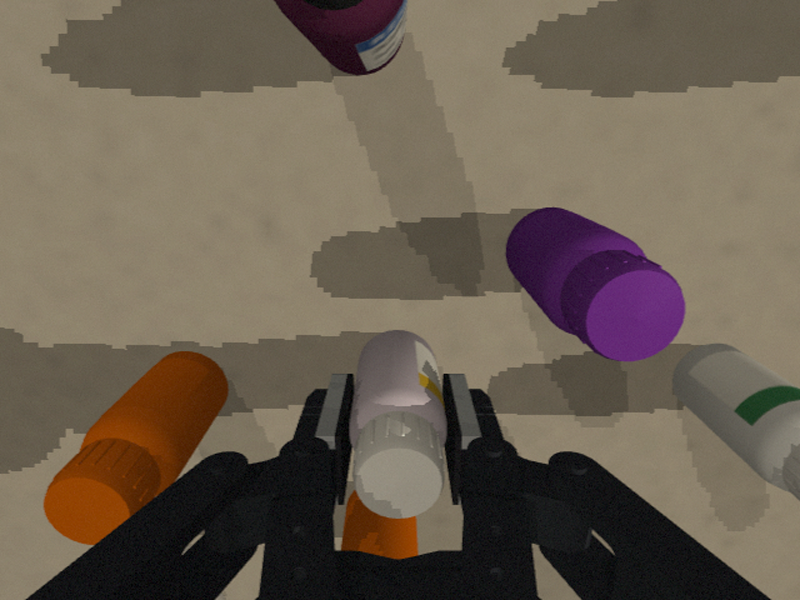

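```bash
python3 - <<'E'
from h import *
import pickle
o,im=pickle.load(open('w10.pkl','rb'));C=cam('wrist',o)
p=plane(C,(319.2,384),.070);Rt=R.from_rotvec(o['eef_rot']);print(p,Rt.inv().apply(p-o['tcp_pos']))
E
```

```text
[0.45150263 0.20046945 0.07      ] [-0.00127688  0.0015041  -0.04091122]
```

```bash
sed -i 's/^FX,FY,FYAW=.*/FX,FY,FYAW=0.5215,-0.0882,1.598/' h.py; python3 - <<'E'
from h import *
delta([.450,.2017,.13],FYAW-np.pi/2)
delta(f2w(.0825,0,.11)+[0,.001,0],FYAW-np.pi/2)
E
```

```text
now 11.6667 [0.4502 0.2017 0.0291] t [ 1.000e-04  2.000e-04 -1.009e-01] a [ 0.25 -0.05  0.03] q6 0.34
now 11.6667 [0.4502 0.2017 0.0291] t [-0.2082  0.0637 -0.0808] a [ 0.25 -0.05  0.03] q6 0.34
```

Emit:
apply_moves([
  {"ax": 0,"ay": 0,"az": 0,"tx": 0,"ty": 0,"tz": -0.02,"gripper": 0.0},
  {"ax": 0.1,"ay": 0,"az": 0,"tx": 0,"ty": 0,"tz": -0.05,"gripper": 0.0},
  {"ax": 0.2,"ay": 0,"az": 0,"tx": -0.01,"ty": 0.003,"tz": -0.08,"gripper": 0.0},
  {"ax": 0.2,"ay": 0,"az": 0,"tx": -0.03,"ty": 0.01,"tz": -0.1,"gripper": 0.0},
  {"ax": 0.2,"ay": 0,"az": 0,"tx": -0.06,"ty": 0.018,"tz": -0.1,"gripper": 0.0},
  {"ax": 0.2,"ay": 0,"az": 0,"tx": -0.095,"ty": 0.029,"tz": -0.1,"gripper": 0.0},
  {"ax": 0.2,"ay": 0,"az": 0,"tx": -0.13,"ty": 0.04,"tz": -0.1,"gripper": 0.0},
  {"ax": 0.2,"ay": 0,"az": 0,"tx": -0.165,"ty": 0.05,"tz": -0.1,"gripper": 0.0},
  {"ax": 0.2,"ay": 0,"az": 0,"tx": -0.19,"ty": 0.058,"tz": -0.1,"gripper": 0.0},
  {"ax": 0.2,"ay": 0,"az": 0,"tx": -0.205,"ty": 0.063,"tz": -0.09,"gripper": 0.0},
  {"ax": 0.2,"ay": 0,"az": 0,"tx": -0.208,"ty": 0.0635,"tz": -0.08,"gripper": 0.0},
  {"ax": 0.2,"ay": 0,"az": 0,"tx": -0.208,"ty": 0.0635,"tz": -0.075,"gripper": 0.0},
])

```text
clock: 12.67
tcp_pos: [0.5174, -0.0058, 0.1015]
eef_rot: [-2.192, -2.248, 0.003]
wrist_force: [0.4, -0.4, -0.8]
grip_width: 0.0298
```

Emit:
apply_moves([
  {"ax": 0,"ay": 0,"az": 0,"tx": 0,"ty": 0,"tz": 0,"gripper": 0.0},
  {"ax": 0,"ay": 0,"az": 0,"tx": 0,"ty": 0,"tz": 0,"gripper": 0.0},
  {"ax": 0,"ay": 0,"az": 0,"tx": 0,"ty": 0,"tz": 0,"gripper": 0.0},
])

```text
clock: 12.92
tcp_pos: [0.5177, -0.0039, 0.1026]
eef_rot: [-2.188, -2.252, 0.002]
wrist_force: [0.7, 0.1, -0.4]
grip_width: 0.0295
```

```bash
python3 - <<'E'
from h import *
import pickle
o=sensors.get_obs();im=read_camera('wrist');pickle.dump((o,im),open('w11.pkl','wb'))
delta(f2w(.0825,0,.10)+[0,.001,0],FYAW-np.pi/2,o);print(o['wrist_force'],o['grip_width'])
crop('',(0,0,640,480),1.25,'w11',im)
E
```

```text
now 12.9167 [ 0.5177 -0.0039  0.1026] t [-0.0009  0.0016  0.0026] a [-0.11 -0.01  0.1 ] q6 -0.08
[ 0.65141817  0.11386444 -0.36194639] 0.029538944466450404
```

View pics/w11.png

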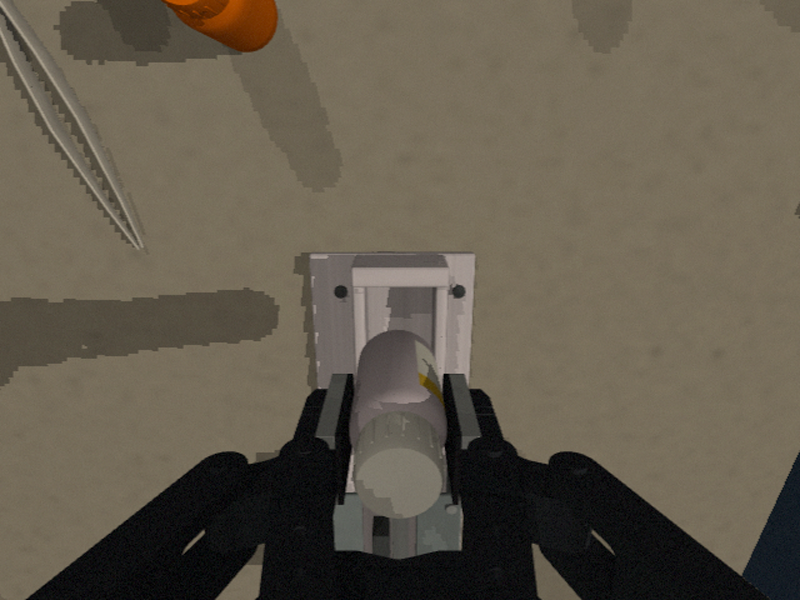

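```bash
python3 - <<'E'
from h import *
import pickle
o,im=pickle.load(open('w11.pkl','rb'));C=cam('wrist',o)
crop('',(240,190,400,330),5,'w11c',im)
Rt=R.from_rotvec(o['eef_rot'])
E
```

```text
(no output)
```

View pics/w11c.png

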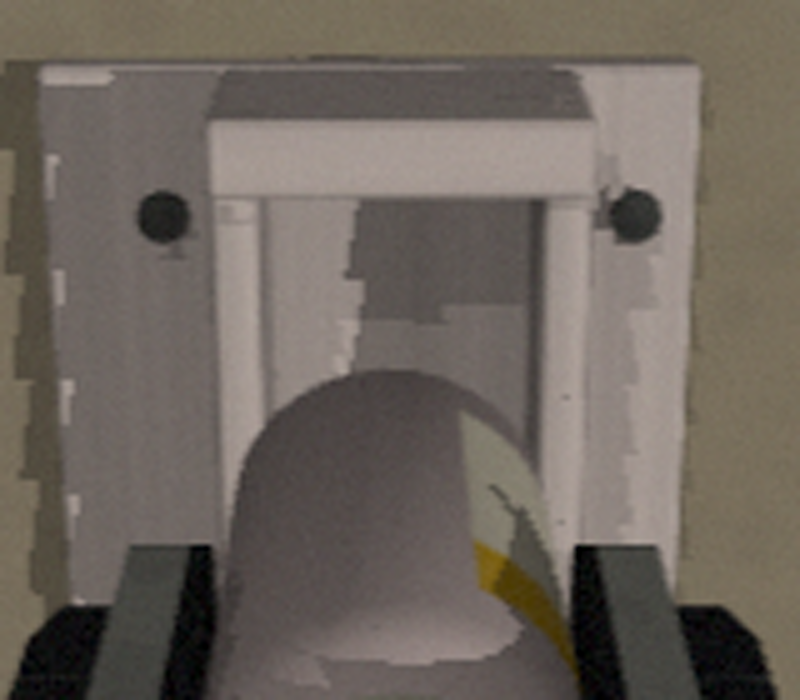

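```bash
python3 - <<'E'
from h import *
import pickle
o,im=pickle.load(open('w11.pkl','rb'));C=cam('wrist',o)
Rt=R.from_rotvec(o['eef_rot'])
for uv,z in(((320.6,229.4),.032),((321,240),.028),((318.6,286),.12),((319.2,384),.1436)):
    p=plane(C,uv,z);print(p,Rt.inv().apply(p-o['tcp_pos']))
E
```

```text
[0.51961764 0.01249909 0.032     ] [0.01629317 0.00254691 0.07058348]
[0.52011783 0.00448987 0.028     ] [0.00827184 0.00282216 0.07458101]
[0.51837389 0.01892324 0.12      ] [ 0.02277211  0.00132118 -0.01741275]
[ 0.51929009 -0.00503269  0.1436    ] [-0.00119458  0.00149657 -0.04101896]
```

Emit:
apply_moves([
  {"ax": -0.1,"ay": 0,"az": 0.1,"tx": 0.0,"ty": 0.0014,"tz": 0.01,"gripper": 0.0},
  {"ax": -0.1,"ay": 0,"az": 0.1,"tx": 0.0,"ty": 0.0014,"tz": 0.025,"gripper": 0.0},
  {"ax": -0.1,"ay": 0,"az": 0.1,"tx": 0.0,"ty": 0.0014,"tz": 0.036,"gripper": 0.0},
  {"ax": -0.1,"ay": 0,"az": 0.1,"tx": 0.0,"ty": 0.0014,"tz": 0.036,"gripper": 0.0},
  {"ax": -0.1,"ay": 0,"az": 0.1,"tx": 0.0,"ty": 0.0014,"tz": 0.036,"gripper": 0.0},
  {"ax": -0.1,"ay": 0,"az": 0.1,"tx": 0.0,"ty": 0.0014,"tz": 0.036,"gripper": 0.0},
])

```text
clock: 13.47
tcp_pos: [0.5194, -0.0047, 0.0666]
eef_rot: [2.192, 2.25, 0.0]
wrist_force: [-0.2, 0.1, -0.1]
grip_width: 0.0297
```

```bash
python3 - <<'E'
from h import *
import pickle
o=sensors.get_obs();im=read_camera('wrist');pickle.dump((o,im),open('w12.pkl','wb'))
delta(f2w(.0825,0,.035)+[0,.001,0],FYAW-np.pi/2,o);print(o['wrist_force'],o['grip_width'])
crop('',(230,180,410,315),4.4,'w12',im)
E
```

```text
now 13.4667 [ 0.5194 -0.0047  0.0666] t [ 0.     -0.0002  0.0316] a [ 0.   -0.   -0.07] q6 -0.08
[-0.1797686   0.13351759 -0.06339912] 0.02972835382615459
```

View pics/w12.png

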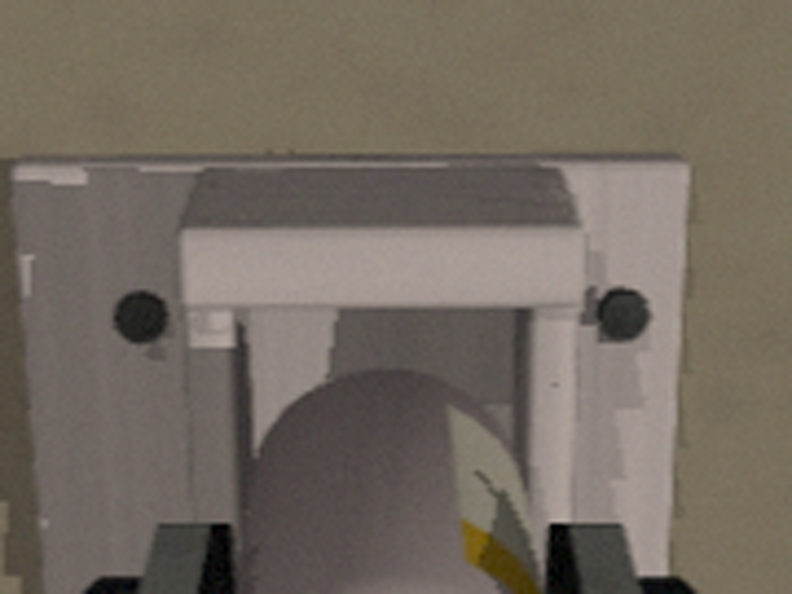

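Emit:
apply_moves([
  {"ax": 0,"ay": 0,"az": 0,"tx": 0.0,"ty": -0.0006,"tz": 0.003,"gripper": 0.0},
  {"ax": 0,"ay": 0,"az": 0,"tx": 0.0,"ty": -0.0006,"tz": 0.008,"gripper": 0.0},
  {"ax": 0,"ay": 0,"az": 0,"tx": 0.0,"ty": -0.0006,"tz": 0.013,"gripper": 0.0},
  {"ax": 0,"ay": 0,"az": 0,"tx": 0.0,"ty": -0.0006,"tz": 0.016,"gripper": 0.0},
  {"ax": 0,"ay": 0,"az": 0,"tx": 0.0,"ty": -0.0006,"tz": 0.016,"gripper": 0.0},
])

```text
clock: 13.93
tcp_pos: [0.5177, -0.0049, 0.0494]
eef_rot: [-2.192, -2.249, 0.002]
wrist_force: [-0.3, -0.2, -1.4]
grip_width: 0.03
```

Emit:
apply_moves([
  {"ax": 0,"ay": 0,"az": 0,"tx": 0.0,"ty": 0,"tz": 0.004,"gripper": 0.0},
  {"ax": 0,"ay": 0,"az": 0,"tx": 0.0,"ty": 0,"tz": 0.008,"gripper": 0.0},
  {"ax": 0,"ay": 0,"az": 0,"tx": 0.0,"ty": 0,"tz": 0.012,"gripper": 0.0},
  {"ax": 0,"ay": 0,"az": 0,"tx": 0.0,"ty": 0,"tz": 0.012,"gripper": 0.0},
  {"ax": 0,"ay": 0,"az": 0,"tx": 0.0,"ty": 0,"tz": 0.012,"gripper": 0.0},
])

```text
clock: 14.35
tcp_pos: [0.5183, -0.0049, 0.038]
eef_rot: [-2.192, -2.249, 0.001]
wrist_force: [0.8, 1.0, -0.8]
grip_width: 0.0301
```

Emit:
apply_moves([
  {"ax": 0,"ay": 0,"az": 0,"tx": 0.0,"ty": 0,"tz": 0.001,"gripper": 0.0},
  {"ax": 0,"ay": 0,"az": 0,"tx": 0.0,"ty": 0,"tz": 0.002,"gripper": 0.0},
  {"ax": 0,"ay": 0,"az": 0,"tx": 0.0,"ty": 0,"tz": 0.003,"gripper": 0.0},
  {"ax": 0,"ay": 0,"az": 0,"tx": 0.0,"ty": 0,"tz": 0.003,"gripper": 0.0},
])

```text
clock: 14.68
tcp_pos: [0.5186, -0.0049, 0.0354]
eef_rot: [-2.193, -2.25, 0.0]
wrist_force: [-0.5, 0.3, 0.5]
grip_width: 0.0297
```

Emit:
apply_moves([
  {"ax": 0,"ay": 0,"az": 0,"tx": 0.0,"ty": 0,"tz": 0.001,"gripper": 0.0},
  {"ax": 0,"ay": 0,"az": 0,"tx": 0.0,"ty": 0,"tz": 0.0015,"gripper": 0.0},
  {"ax": 0,"ay": 0,"az": 0,"tx": 0.0,"ty": 0,"tz": 0.0015,"gripper": 0.0},
])

```text
clock: 14.93
tcp_pos: [0.5189, -0.0049, 0.0352]
eef_rot: [-2.193, -2.25, 0.0]
wrist_force: [-3.4, -0.2, 8.8]
grip_width: 0.0294
```

Emit:
apply_moves([
  {"ax": 0,"ay": 0,"az": 0,"tx": 0.0,"ty": 0,"tz": -0.001,"gripper": 0.0},
  {"ax": 0,"ay": 0,"az": 0,"tx": 0.0,"ty": 0,"tz": -0.001,"gripper": 0.55},
  {"ax": 0,"ay": 0,"az": 0,"tx": 0.0,"ty": 0,"tz": -0.001,"gripper": 0.55},
  {"ax": 0,"ay": 0,"az": 0,"tx": 0.0,"ty": 0,"tz": -0.001,"gripper": 0.55},
  {"ax": 0,"ay": 0,"az": 0,"tx": 0.0,"ty": 0,"tz": -0.001,"gripper": 0.55},
  {"ax": 0,"ay": 0,"az": 0,"tx": 0.0,"ty": 0,"tz": -0.02,"gripper": 0.55},
  {"ax": 0,"ay": 0,"az": 0,"tx": 0.0,"ty": 0,"tz": -0.05,"gripper": 0.55},
  {"ax": 0,"ay": 0,"az": 0,"tx": 0.0,"ty": 0,"tz": -0.085,"gripper": 0.55},
  {"ax": 0,"ay": 0,"az": 0,"tx": 0.01,"ty": 0.001,"tz": -0.12,"gripper": 0.55},
  {"ax": 0,"ay": 0,"az": 0,"tx": 0.03,"ty": 0.005,"tz": -0.13,"gripper": 0.7},
])

```text
clock: 15.77
tcp_pos: [0.5261, 0.0241, 0.17]
eef_rot: [2.19, 2.243, 0.009]
wrist_force: [1.1, 0.4, 1.0]
grip_width: 0.0577
```

```bash
python3 - <<'E'
from h import *
o=sensors.get_obs();im=crop('wrist',(0,0,640,480),1,'w13')
crop('top',(310,185,440,260),6,'t13')
delta([.5755,.2,.17],FYAW-np.pi/2)
E
```

```text
now 15.8667 [0.526  0.0268 0.168 ] t [ 0.1718  0.0542 -0.0015] a [ 0.45 -0.04 -0.  ] q6 -0.02
```

View pics/w13.png

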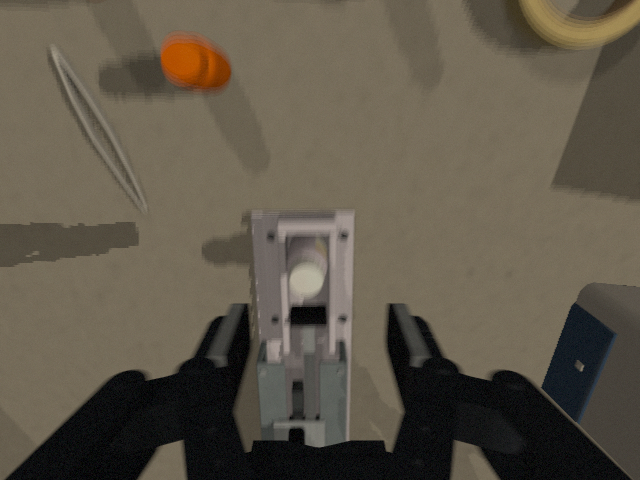

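View pics/t13.png

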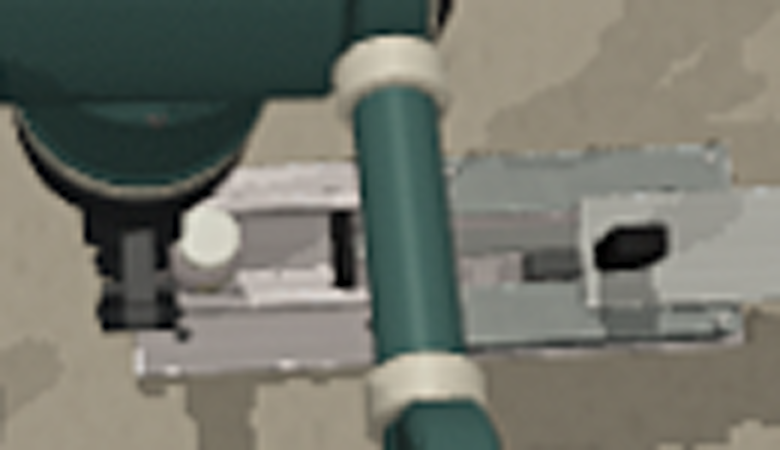

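Emit:
apply_moves([
  {"ax": 0,"ay": 0,"az": 0,"tx": 0.03,"ty": 0.009,"tz": 0,"gripper": 0.6},
  {"ax": 0,"ay": 0,"az": 0,"tx": 0.065,"ty": 0.02,"tz": 0,"gripper": 0.6},
  {"ax": 0,"ay": 0,"az": 0,"tx": 0.1,"ty": 0.031,"tz": 0,"gripper": 0.6},
  {"ax": 0,"ay": 0,"az": 0,"tx": 0.135,"ty": 0.042,"tz": 0,"gripper": 0.6},
  {"ax": 0,"ay": 0,"az": 0,"tx": 0.16,"ty": 0.05,"tz": 0.01,"gripper": 0.6},
  {"ax": 0,"ay": 0,"az": 0,"tx": 0.169,"ty": 0.0535,"tz": 0.04,"gripper": 0.6},
  {"ax": 0,"ay": 0,"az": 0,"tx": 0.17,"ty": 0.0535,"tz": 0.07,"gripper": 0.6},
  {"ax": 0,"ay": 0,"az": 0,"tx": 0.17,"ty": 0.0535,"tz": 0.085,"gripper": 0.6},
  {"ax": 0,"ay": 0,"az": 0,"tx": 0.17,"ty": 0.0535,"tz": 0.085,"gripper": 0.6},
  {"ax": 0,"ay": 0,"az": 0,"tx": 0.17,"ty": 0.0535,"tz": 0.085,"gripper": 0.6},
  {"ax": 0,"ay": 0,"az": 0,"tx": 0.17,"ty": 0.0535,"tz": 0.085,"gripper": 0.6},
])

```text
clock: 16.78
tcp_pos: [0.5723, 0.1962, 0.0793]
eef_rot: [2.193, 2.249, 0.0]
wrist_force: [-0.1, -0.3, 0.8]
grip_width: 0.051
```

```bash
python3 - <<'E'
from h import *
o=sensors.get_obs();im=crop('wrist',(0,0,640,480),1,'w14')
C=cam('wrist',o)
delta([.5745,.1985,.029],FYAW-np.pi/2,o)
import pickle;pickle.dump((o,im),open('w14.pkl','wb'))
E
```

```text
now 16.7833 [0.5723 0.1962 0.0793] t [0.0023 0.0022 0.0503] a [ 0.01  0.   -0.09] q6 0.26
```

View pics/w14.png

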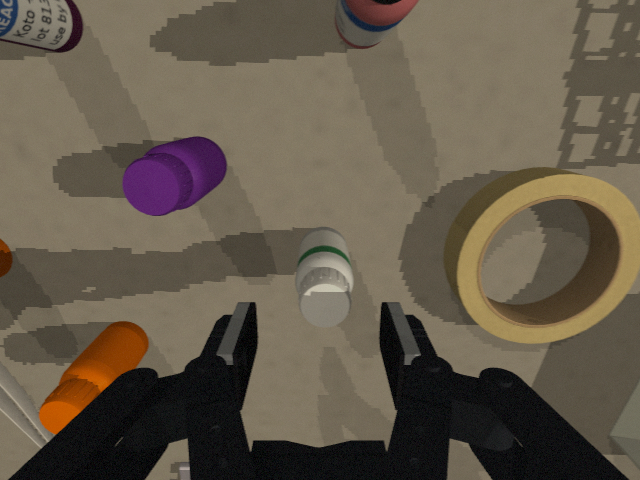

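```bash
python3 - <<'E'
from h import *
import pickle
o,im=pickle.load(open('w14.pkl','rb'));C=cam('wrist',o);print(plane(C,(325,306),.073)-o['tcp_pos'])
E
```

```text
[ 0.00413155  0.00141913 -0.00626951]
```

Emit:
apply_moves([
  {"ax": 0,"ay": 0,"az": 0,"tx": 0.0015,"ty": 0.0025,"tz": 0.02,"gripper": 0.6},
  {"ax": 0,"ay": 0,"az": 0,"tx": 0.0015,"ty": 0.0025,"tz": 0.04,"gripper": 0.6},
  {"ax": 0,"ay": 0,"az": 0,"tx": 0.0015,"ty": 0.0025,"tz": 0.05,"gripper": 0.6},
  {"ax": 0,"ay": 0,"az": 0,"tx": 0.0015,"ty": 0.0025,"tz": 0.05,"gripper": 0.6},
  {"ax": 0,"ay": 0,"az": 0,"tx": 0.0015,"ty": 0.0025,"tz": 0.05,"gripper": 0.0},
  {"ax": 0,"ay": 0,"az": 0,"tx": 0.0015,"ty": 0.0025,"tz": 0.05,"gripper": 0.0},
  {"ax": 0,"ay": 0,"az": 0,"tx": 0.0015,"ty": 0.0025,"tz": 0.05,"gripper": 0.0},
  {"ax": 0,"ay": 0,"az": 0,"tx": 0.0015,"ty": 0.0025,"tz": 0.05,"gripper": 0.0},
  {"ax": 0,"ay": 0,"az": 0,"tx": 0.0015,"ty": 0.0025,"tz": 0.05,"gripper": 0.0},
  {"ax": 0,"ay": 0,"az": 0,"tx": 0.0015,"ty": 0.0025,"tz": 0.05,"gripper": 0.0},
])

```text
clock: 17.67
tcp_pos: [0.5756, 0.1984, 0.0305]
eef_rot: [2.192, 2.249, 0.003]
wrist_force: [-0.4, -0.6, 6.1]
grip_width: 0.0284
```

```bash
python3 - <<'E'
from h import *
import pickle
o=sensors.get_obs();im=crop('wrist',(0,0,640,480),1,'w15');pickle.dump((o,im),open('w15.pkl','wb'))
delta(f2w(.048,0,.125)+[0,.001,0],FYAW-np.pi/2,o)
E
```

```text
now 17.6667 [0.5756 0.1984 0.0305] t [-0.2361 -0.0613 -0.0948] a [ 0.14 -0.03 -0.07] q6 0.27
```

View pics/w15.png

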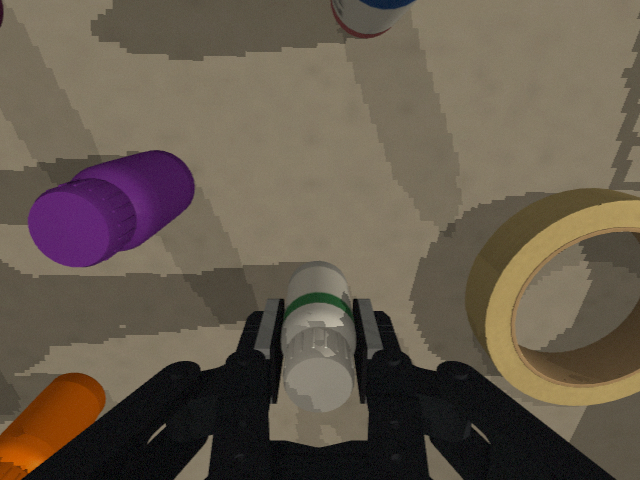

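Emit:
apply_moves([
  {"ax": 0,"ay": 0,"az": 0,"tx": 0,"ty": 0,"tz": -0.02,"gripper": 0.0},
  {"ax": 0.1,"ay": 0,"az": 0,"tx": 0,"ty": 0,"tz": -0.055,"gripper": 0.0},
  {"ax": 0.1,"ay": 0,"az": 0,"tx": -0.01,"ty": -0.002,"tz": -0.09,"gripper": 0.0},
  {"ax": 0.1,"ay": 0,"az": 0,"tx": -0.03,"ty": -0.008,"tz": -0.11,"gripper": 0.0},
  {"ax": 0.1,"ay": 0,"az": 0,"tx": -0.06,"ty": -0.016,"tz": -0.115,"gripper": 0.0},
  {"ax": 0.1,"ay": 0,"az": 0,"tx": -0.095,"ty": -0.025,"tz": -0.115,"gripper": 0.0},
  {"ax": 0.1,"ay": 0,"az": 0,"tx": -0.13,"ty": -0.034,"tz": -0.115,"gripper": 0.0},
  {"ax": 0.1,"ay": 0,"az": 0,"tx": -0.165,"ty": -0.043,"tz": -0.115,"gripper": 0.0},
  {"ax": 0.1,"ay": 0,"az": 0,"tx": -0.2,"ty": -0.052,"tz": -0.115,"gripper": 0.0},
  {"ax": 0.1,"ay": 0,"az": 0,"tx": -0.225,"ty": -0.058,"tz": -0.115,"gripper": 0.0},
  {"ax": 0.1,"ay": 0,"az": 0,"tx": -0.236,"ty": -0.0575,"tz": -0.105,"gripper": 0.0},
  {"ax": 0.1,"ay": 0,"az": 0,"tx": -0.236,"ty": -0.0575,"tz": -0.095,"gripper": 0.0},
])

```text
clock: 18.72
tcp_pos: [0.5236, -0.0414, 0.124]
eef_rot: [2.196, 2.246, -0.0]
wrist_force: [0.3, 0.0, -0.6]
grip_width: 0.0287
```

Emit:
apply_moves([
  {"ax": 0,"ay": 0,"az": 0,"tx": 0,"ty": 0,"tz": 0,"gripper": 0.0},
  {"ax": 0,"ay": 0,"az": 0,"tx": 0,"ty": 0,"tz": 0,"gripper": 0.0},
  {"ax": 0,"ay": 0,"az": 0,"tx": 0,"ty": 0,"tz": 0,"gripper": 0.0},
])

```text
clock: 18.97
tcp_pos: [0.523, -0.038, 0.1234]
eef_rot: [-2.189, -2.25, 0.003]
wrist_force: [0.7, -0.2, -1.3]
grip_width: 0.0286
```

```bash
python3 - <<'E'
from h import *
import pickle
o=sensors.get_obs();im=crop('wrist',(0,0,640,480),1.25,'w16');pickle.dump((o,im),open('w16.pkl','wb'))
delta([.5196,-.0394,.075],FYAW-np.pi/2,o)
E
```

```text
now 18.9667 [ 0.523  -0.038   0.1234] t [-0.0013 -0.0033  0.0484] a [-0.16 -0.03  0.  ] q6 -0.15
```

View pics/w16.png

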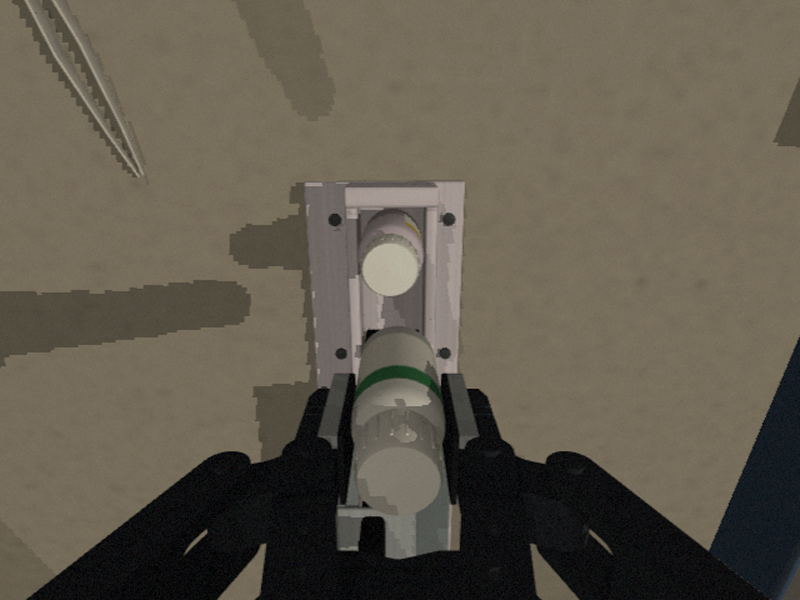

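```bash
python3 - <<'E'
from h import *
import pickle
o,im=pickle.load(open('w16.pkl','rb'));C=cam('wrist',o)
crop('',(260,140,390,300),4.5,'w16c',im)
for z in(.006,.034):print(plane(C,(312,264),z))
print('gate inner',plane(C,(313,166),.032),'cap',plane(C,(319.5,384),.1655),'b',plane(C,(312,215.5),.076))
E
```

```text
[ 0.51990284 -0.06366878  0.006     ]
[ 0.52016913 -0.05181334  0.034     ]
gate inner [0.51938106 0.01223743 0.032     ] cap [ 0.52475499 -0.03830936  0.1655    ] b [ 0.51998876 -0.00677203  0.076     ]
```

View pics/w16c.png

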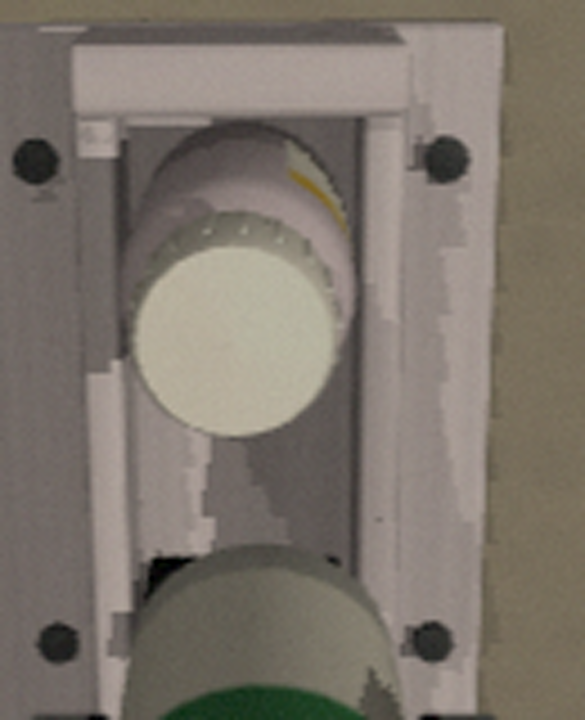

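```bash
python3 - <<'E'
from h import *
delta([.5196,-.0425,.070],FYAW-np.pi/2)
E
```

```text
now 19.0167 [ 0.5234 -0.038   0.1238] t [-0.0044 -0.0038  0.0538] a [-0.11 -0.02  0.02] q6 -0.15
```

Emit:
apply_moves([
  {"ax": -0.1,"ay": 0,"az": 0,"tx": -0.004,"ty": -0.0035,"tz": 0.01,"gripper": 0.0},
  {"ax": -0.1,"ay": 0,"az": 0,"tx": -0.0045,"ty": -0.0035,"tz": 0.03,"gripper": 0.0},
  {"ax": -0.1,"ay": 0,"az": 0,"tx": -0.0045,"ty": -0.0035,"tz": 0.048,"gripper": 0.0},
  {"ax": -0.1,"ay": 0,"az": 0,"tx": -0.0045,"ty": -0.0035,"tz": 0.054,"gripper": 0.0},
  {"ax": -0.1,"ay": 0,"az": 0,"tx": -0.0045,"ty": -0.0035,"tz": 0.054,"gripper": 0.0},
  {"ax": -0.1,"ay": 0,"az": 0,"tx": -0.0045,"ty": -0.0035,"tz": 0.054,"gripper": 0.0},
  {"ax": -0.1,"ay": 0,"az": 0,"tx": -0.0045,"ty": -0.0035,"tz": 0.054,"gripper": 0.0},
])

```text
clock: 19.6
tcp_pos: [0.5205, -0.0439, 0.071]
eef_rot: [2.191, 2.249, 0.002]
wrist_force: [0.7, 0.2, -0.2]
grip_width: 0.0285
```

```bash
python3 - <<'E'
from h import *
import pickle
o=sensors.get_obs();im=crop('wrist',(230,130,410,310),3.3,'w17');pickle.dump((o,im),open('w17.pkl','wb'))
delta([.5196,-.0425,.036],FYAW-np.pi/2,o)
E
```

```text
now 19.6 [ 0.5205 -0.0439  0.071 ] t [ 0.0014 -0.0009  0.035 ] a [ 0.1   0.02 -0.06] q6 -0.16
```

View pics/w17.png

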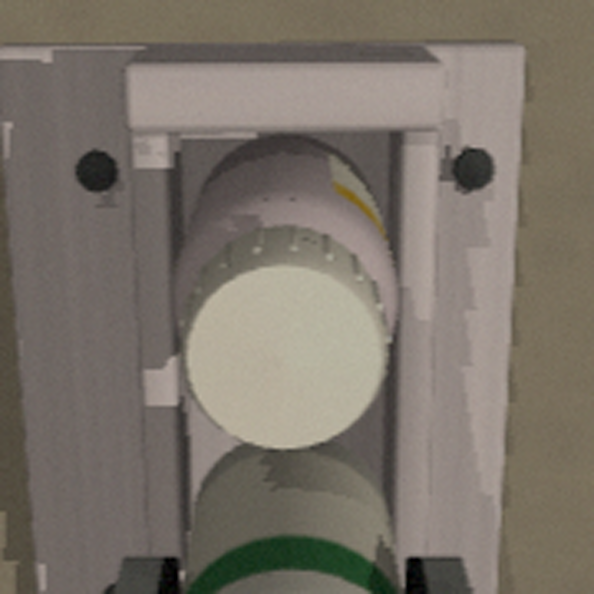

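Emit:
apply_moves([
  {"ax": 0,"ay": 0,"az": 0,"tx": 0.001,"ty": 0,"tz": 0.006,"gripper": 0.0},
  {"ax": 0,"ay": 0,"az": 0,"tx": 0.001,"ty": 0,"tz": 0.012,"gripper": 0.0},
  {"ax": 0,"ay": 0,"az": 0,"tx": 0.001,"ty": 0,"tz": 0.018,"gripper": 0.0},
  {"ax": 0,"ay": 0,"az": 0,"tx": 0.001,"ty": 0,"tz": 0.018,"gripper": 0.0},
  {"ax": 0,"ay": 0,"az": 0,"tx": 0.001,"ty": 0,"tz": 0.018,"gripper": 0.0},
])

```text
clock: 20.07
tcp_pos: [0.5188, -0.0428, 0.0512]
eef_rot: [-2.192, -2.249, 0.002]
wrist_force: [-0.2, -0.4, -1.2]
grip_width: 0.0288
```

Emit:
apply_moves([
  {"ax": 0,"ay": 0,"az": 0,"tx": 0,"ty": 0,"tz": 0.005,"gripper": 0.0},
  {"ax": 0,"ay": 0,"az": 0,"tx": 0,"ty": 0,"tz": 0.01,"gripper": 0.0},
  {"ax": 0,"ay": 0,"az": 0,"tx": 0,"ty": 0,"tz": 0.014,"gripper": 0.0},
  {"ax": 0,"ay": 0,"az": 0,"tx": 0,"ty": 0,"tz": 0.014,"gripper": 0.0},
  {"ax": 0,"ay": 0,"az": 0,"tx": 0,"ty": 0,"tz": 0.014,"gripper": 0.0},
])

```text
clock: 20.48
tcp_pos: [0.5191, -0.0428, 0.0375]
eef_rot: [-2.192, -2.249, 0.001]
wrist_force: [0.6, -0.5, -0.9]
grip_width: 0.0285
```

Emit:
apply_moves([
  {"ax": 0,"ay": 0,"az": 0,"tx": 0,"ty": 0,"tz": 0.001,"gripper": 0.0},
  {"ax": 0,"ay": 0,"az": 0,"tx": 0,"ty": 0,"tz": 0.0025,"gripper": 0.0},
  {"ax": 0,"ay": 0,"az": 0,"tx": 0,"ty": 0,"tz": 0.0025,"gripper": 0.0},
])

```text
clock: 20.73
tcp_pos: [0.52, -0.043, 0.0365]
eef_rot: [2.192, 2.25, 0.0]
wrist_force: [-1.5, -0.4, 5.4]
grip_width: 0.0281
```

Emit:
apply_moves([
  {"ax": 0,"ay": 0,"az": 0,"tx": 0.0,"ty": 0,"tz": -0.0005,"gripper": 0.0},
  {"ax": 0,"ay": 0,"az": 0,"tx": 0.0,"ty": 0,"tz": -0.0005,"gripper": 0.55},
  {"ax": 0,"ay": 0,"az": 0,"tx": 0.0,"ty": 0,"tz": -0.0005,"gripper": 0.55},
  {"ax": 0,"ay": 0,"az": 0,"tx": 0.0,"ty": 0,"tz": -0.0005,"gripper": 0.55},
  {"ax": 0,"ay": 0,"az": 0,"tx": 0.0,"ty": 0,"tz": -0.0005,"gripper": 0.55},
  {"ax": 0,"ay": 0,"az": 0,"tx": 0.0,"ty": 0,"tz": -0.02,"gripper": 0.55},
  {"ax": 0,"ay": 0,"az": 0,"tx": 0.0,"ty": 0,"tz": -0.05,"gripper": 0.55},
  {"ax": 0,"ay": 0,"az": 0,"tx": 0.0,"ty": 0,"tz": -0.085,"gripper": 0.55},
  {"ax": 0,"ay": 0,"az": 0,"tx": 0.0,"ty": 0,"tz": -0.11,"gripper": 0.6},
  {"ax": 0,"ay": 0,"az": 0,"tx": 0.0,"ty": 0,"tz": -0.11,"gripper": 0.7},
])

```text
clock: 21.57
tcp_pos: [0.5241, -0.0435, 0.1521]
eef_rot: [2.186, 2.243, 0.011]
wrist_force: [2.2, 0.2, 0.4]
grip_width: 0.0596
```

```bash
python3 - <<'E'
from h import *
o=sensors.get_obs();im=crop('wrist',(200,120,460,320),3,'w18')
delta([.5116,-.1753,.15],FYAW)
E
```

```text
now 21.6167 [ 0.5226 -0.0433  0.1494] t [-0.1317 -0.0144 -0.0006] a [  0.29   0.4  -90.08] q6 -0.16
```

View pics/w18.png

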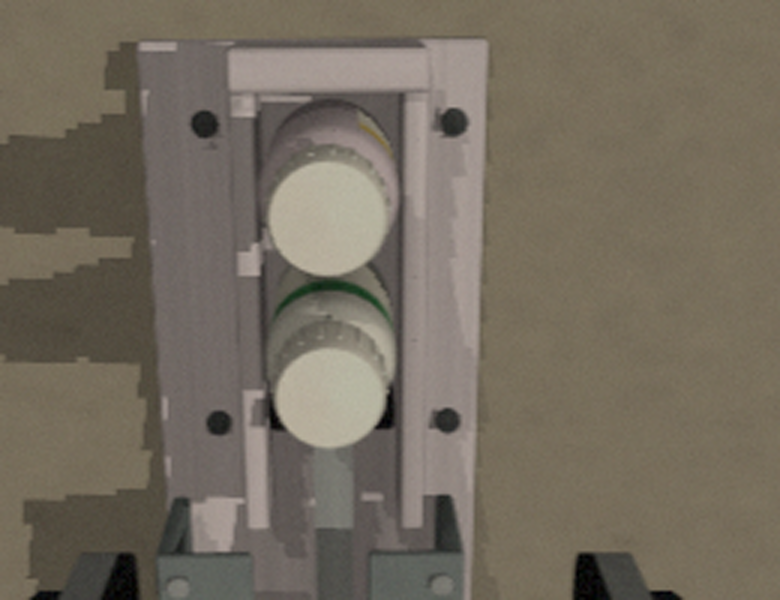

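Emit:
apply_moves([
  {"ax": 0,"ay": 0,"az": -7,"tx": -0.01,"ty": -0.001,"tz": 0,"gripper": 0.7},
  {"ax": 0,"ay": 0,"az": -14,"tx": -0.02,"ty": -0.002,"tz": 0,"gripper": 0.7},
  {"ax": 0,"ay": 0,"az": -21,"tx": -0.03,"ty": -0.003,"tz": 0,"gripper": 0.7},
  {"ax": 0,"ay": 0,"az": -28,"tx": -0.04,"ty": -0.004,"tz": 0,"gripper": 0.7},
  {"ax": 0,"ay": 0,"az": -35,"tx": -0.05,"ty": -0.005,"tz": 0,"gripper": 0.7},
  {"ax": 0,"ay": 0,"az": -42,"tx": -0.06,"ty": -0.006,"tz": 0,"gripper": 0.7},
  {"ax": 0,"ay": 0,"az": -49,"tx": -0.07,"ty": -0.007,"tz": 0,"gripper": 0.7},
  {"ax": 0,"ay": 0,"az": -56,"tx": -0.085,"ty": -0.008,"tz": 0,"gripper": 0.7},
  {"ax": 0,"ay": 0,"az": -63,"tx": -0.1,"ty": -0.009,"tz": 0,"gripper": 0.7},
  {"ax": 0,"ay": 0,"az": -70,"tx": -0.115,"ty": -0.01,"tz": 0,"gripper": 0.7},
  {"ax": 0,"ay": 0,"az": -77,"tx": -0.125,"ty": -0.011,"tz": 0,"gripper": 0.7},
  {"ax": 0,"ay": 0,"az": -84,"tx": -0.131,"ty": -0.012,"tz": 0,"gripper": 0.7},
])

```text
clock: 22.62
tcp_pos: [0.5098, -0.1749, 0.1436]
eef_rot: [-0.116, -3.137, -0.001]
wrist_force: [1.2, 0.1, 0.2]
grip_width: 0.0598
```

Emit:
apply_moves([
  {"ax": 0,"ay": 0,"az": -6,"tx": 0,"ty": 0,"tz": 0,"gripper": 0.7},
  {"ax": 0,"ay": 0,"az": -6,"tx": 0,"ty": 0,"tz": 0,"gripper": 0.7},
  {"ax": 0,"ay": 0,"az": -6,"tx": 0,"ty": 0,"tz": 0,"gripper": 0.7},
])

```text
clock: 22.87
tcp_pos: [0.51, -0.1739, 0.144]
eef_rot: [0.035, -3.139, -0.002]
wrist_force: [0.4, 0.4, -0.4]
grip_width: 0.0596
```

```bash
python3 - <<'E'
from h import *
o=sensors.get_obs();im=crop('wrist',(0,0,640,480),1,'w19')
delta([.5116,-.1753,.0568],FYAW)
E
```

```text
now 22.9167 [ 0.5102 -0.1738  0.1443] t [-0.0015 -0.0016  0.0875] a [ 0.05 -0.11 -0.25] q6 -1.97
```

View pics/w19.png

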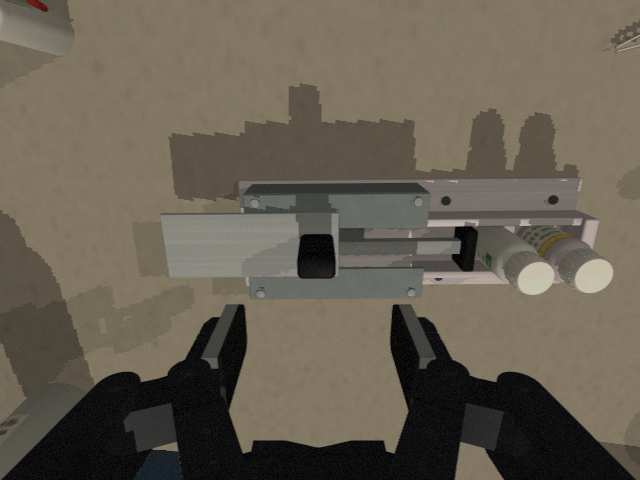

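Emit:
apply_moves([
  {"ax": 0,"ay": 0,"az": -0.2,"tx": -0.001,"ty": -0.0015,"tz": 0.03,"gripper": 0.7},
  {"ax": 0,"ay": 0,"az": -0.2,"tx": -0.001,"ty": -0.0015,"tz": 0.06,"gripper": 0.7},
  {"ax": 0,"ay": 0,"az": -0.2,"tx": -0.001,"ty": -0.0015,"tz": 0.08,"gripper": 0.7},
  {"ax": 0,"ay": 0,"az": -0.2,"tx": -0.001,"ty": -0.0015,"tz": 0.087,"gripper": 0.7},
  {"ax": 0,"ay": 0,"az": -0.2,"tx": -0.001,"ty": -0.0015,"tz": 0.087,"gripper": 0.7},
  {"ax": 0,"ay": 0,"az": -0.2,"tx": -0.001,"ty": -0.0015,"tz": 0.087,"gripper": 0.7},
])

```text
clock: 23.42
tcp_pos: [0.5122, -0.1754, 0.0587]
eef_rot: [0.045, -3.141, -0.0]
wrist_force: [0.7, -1.0, 1.3]
grip_width: 0.06
```

Emit:
apply_moves([
  {"ax": 0,"ay": 0,"az": 0,"tx": 0,"ty": 0,"tz": 0,"gripper": 0},
  {"ax": 0,"ay": 0,"az": 0,"tx": 0,"ty": 0,"tz": 0,"gripper": 0},
  {"ax": 0,"ay": 0,"az": 0,"tx": 0,"ty": 0,"tz": 0,"gripper": 0},
  {"ax": 0,"ay": 0,"az": 0,"tx": 0,"ty": 0,"tz": 0,"gripper": 0},
  {"ax": 0,"ay": 0,"az": 0,"tx": 0,"ty": 0,"tz": 0,"gripper": 0},
  {"ax": 0,"ay": 0,"az": 0,"tx": 0,"ty": 0,"tz": 0,"gripper": 0},
], force=40)

```text
clock: 23.92
tcp_pos: [0.5131, -0.1754, 0.06]
eef_rot: [-0.045, 3.139, 0.0]
wrist_force: [-1.0, 3.7, 6.4]
grip_width: 0.0212
```

```bash
python3 - <<'E'
from h import *
o=sensors.get_obs();im=crop('wrist',(0,0,640,480),1,'w20')
print(o['wrist_force'],o['tcp_pos'])
E
```

```text
[-1.00221278  3.74567173  6.40427998] [ 0.51313712 -0.17541532  0.06000339]
```

View pics/w20.png

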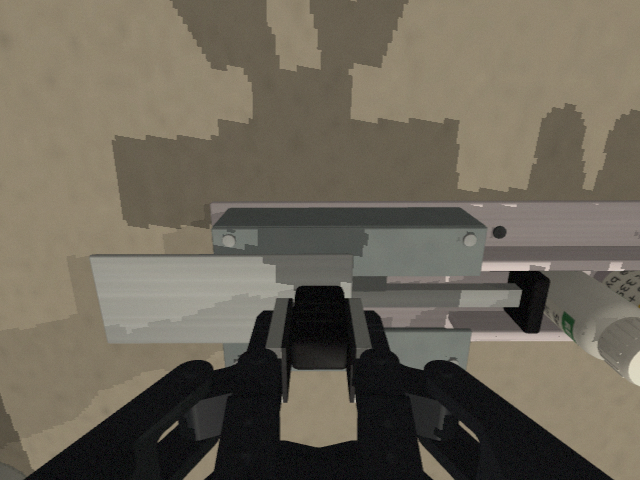

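Emit:
apply_moves([
  {"ax": 0,"ay": 0,"az": 0,"tx": 0,"ty": -0.001,"tz": 0,"gripper": 0},
  {"ax": 0,"ay": 0,"az": 0,"tx": 0,"ty": -0.002,"tz": 0,"gripper": 0},
  {"ax": 0,"ay": 0,"az": 0,"tx": 0,"ty": -0.0025,"tz": 0,"gripper": 0},
  {"ax": 0,"ay": 0,"az": 0,"tx": 0,"ty": -0.0025,"tz": 0,"gripper": 0},
])

```text
clock: 24.3
tcp_pos: [0.5131, -0.177, 0.0599]
eef_rot: [-0.045, 3.139, 0.003]
wrist_force: [0.5, 7.6, 6.6]
grip_width: 0.021
```

Another 0.7 mm, then shift to −y.

Emit:
apply_moves([
  {"ax": 0,"ay": 0,"az": 0,"tx": 0,"ty": -0.0008,"tz": 0,"gripper": 0},
  {"ax": 0,"ay": 0,"az": 0,"tx": -0.001,"ty": -0.0008,"tz": 0,"gripper": 0},
  {"ax": 0,"ay": 0,"az": 0,"tx": -0.003,"ty": -0.0008,"tz": 0,"gripper": 0},
  {"ax": 0,"ay": 0,"az": 0,"tx": -0.005,"ty": -0.0008,"tz": 0,"gripper": 0},
  {"ax": 0,"ay": 0,"az": 0,"tx": -0.007,"ty": -0.0008,"tz": 0,"gripper": 0},
  {"ax": 0,"ay": 0,"az": 0,"tx": -0.007,"ty": -0.0008,"tz": 0,"gripper": 0},
])

```text
clock: 24.8
tcp_pos: [0.52, -0.1775, 0.0598]
eef_rot: [-0.045, 3.14, 0.003]
wrist_force: [1.0, 7.6, 7.8]
grip_width: 0.0212
```

Emit:
apply_moves([
  {"ax": 0,"ay": 0,"az": 0,"tx": -0.002,"ty": 0,"tz": 0,"gripper": 0},
  {"ax": 0,"ay": 0,"az": 0,"tx": -0.004,"ty": 0,"tz": 0,"gripper": 0},
  {"ax": 0,"ay": 0,"az": 0,"tx": -0.005,"ty": 0,"tz": 0,"gripper": 0},
  {"ax": 0,"ay": 0,"az": 0,"tx": -0.006,"ty": 0,"tz": 0,"gripper": 0},
  {"ax": 0,"ay": 0,"az": 0,"tx": -0.006,"ty": 0,"tz": 0,"gripper": 0},
])

```text
clock: 25.22
tcp_pos: [0.5252, -0.1773, 0.0597]
eef_rot: [0.046, -3.141, -0.003]
wrist_force: [-3.1, 6.3, 8.5]
grip_width: 0.0215
```

```bash
python3 - <<'E'
from h import *
o=sensors.get_obs();im=crop('wrist',(0,0,640,480),1,'w21')
print(o['wrist_force'],o['tcp_pos'])
E
```

```text
[-3.14260633  6.34888492  8.50145288] [ 0.52517551 -0.17725216  0.05971795]
```

View pics/w21.png

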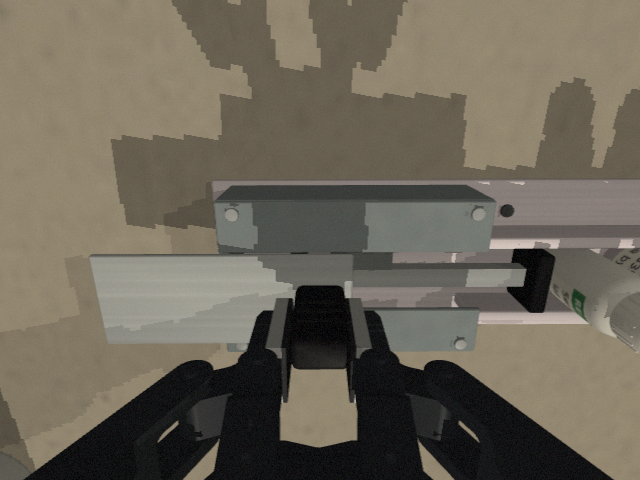

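Emit:
apply_moves([
  {"ax": 0,"ay": 0,"az": 0,"tx": 0,"ty": 0.001,"tz": 0,"gripper": 0},
  {"ax": 0,"ay": 0,"az": 0,"tx": 0,"ty": 0.002,"tz": 0,"gripper": 0},
  {"ax": 0,"ay": 0,"az": 0,"tx": 0,"ty": 0.0035,"tz": 0,"gripper": 0},
  {"ax": 0,"ay": 0,"az": 0,"tx": 0,"ty": 0.005,"tz": 0,"gripper": 0},
  {"ax": 0,"ay": 0,"az": 0,"tx": 0,"ty": 0.0065,"tz": 0,"gripper": 0},
  {"ax": 0,"ay": 0,"az": 0,"tx": 0,"ty": 0.008,"tz": 0,"gripper": 0},
  {"ax": 0,"ay": 0,"az": 0,"tx": 0,"ty": 0.0095,"tz": 0,"gripper": 0},
  {"ax": 0,"ay": 0,"az": 0,"tx": 0,"ty": 0.011,"tz": 0,"gripper": 0},
  {"ax": 0,"ay": 0,"az": 0,"tx": 0,"ty": 0.012,"tz": 0,"gripper": 0},
  {"ax": 0,"ay": 0,"az": 0,"tx": 0,"ty": 0.012,"tz": 0,"gripper": 0},
])

```text
clock: 26.1
tcp_pos: [0.5248, -0.1654, 0.0598]
eef_rot: [-0.046, 3.141, 0.003]
wrist_force: [-2.6, 6.1, 8.6]
grip_width: 0.0213
```

```bash
python3 - <<'E'
from h import *
o=sensors.get_obs();im=crop('wrist',(0,0,640,480),1,'w22')
print(o['wrist_force'],o['tcp_pos'])
E
```

```text
[-2.5756392   6.05003377  8.62836396] [ 0.52484437 -0.1654019   0.05980773]
```

View pics/w22.png

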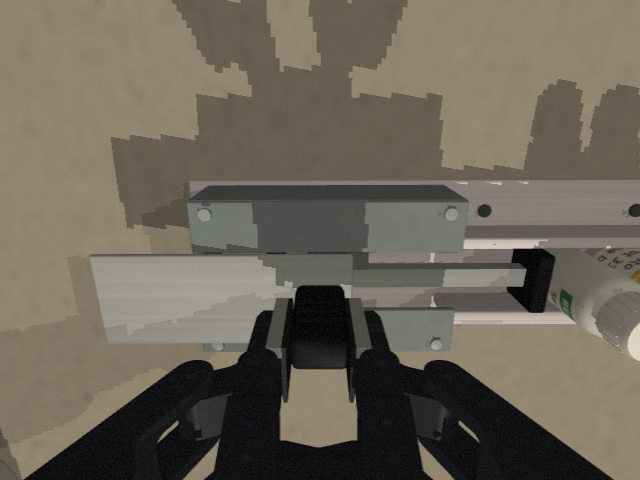

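Emit:
apply_moves([
  {"ax": 0,"ay": 0,"az": 0,"tx": 0,"ty": 0.001,"tz": 0,"gripper": 0},
  {"ax": 0,"ay": 0,"az": 0,"tx": 0,"ty": 0.002,"tz": 0,"gripper": 0},
  {"ax": 0,"ay": 0,"az": 0,"tx": 0,"ty": 0.003,"tz": 0,"gripper": 0},
  {"ax": 0,"ay": 0,"az": 0,"tx": 0,"ty": 0.004,"tz": 0,"gripper": 0},
  {"ax": 0,"ay": 0,"az": 0,"tx": 0,"ty": 0.005,"tz": 0,"gripper": 0},
  {"ax": 0,"ay": 0,"az": 0,"tx": 0,"ty": 0.005,"tz": 0,"gripper": 0},
])

```text
clock: 26.65
tcp_pos: [0.5247, -0.1609, 0.0599]
eef_rot: [-0.046, 3.141, 0.001]
wrist_force: [-2.8, 4.6, 9.0]
grip_width: 0.021
```

Emit:
apply_moves([
  {"ax": 0,"ay": 0,"az": 0,"tx": 0,"ty": 0.0005,"tz": 0,"gripper": 0},
  {"ax": 0,"ay": 0,"az": 0,"tx": 0,"ty": 0.001,"tz": 0,"gripper": 0},
  {"ax": 0,"ay": 0,"az": 0,"tx": 0,"ty": 0.0015,"tz": 0,"gripper": 0},
  {"ax": 0,"ay": 0,"az": 0,"tx": 0,"ty": 0.0015,"tz": 0,"gripper": 0},
])

```text
clock: 26.98
tcp_pos: [0.5248, -0.1606, 0.06]
eef_rot: [-0.047, 3.141, -0.002]
wrist_force: [-2.8, -0.0, 8.4]
grip_width: 0.0211
```

Emit:
apply_moves([
  {"ax": 0,"ay": 0,"az": 0,"tx": 0,"ty": 0,"tz": 0,"gripper": 0.6},
  {"ax": 0,"ay": 0,"az": 0,"tx": 0,"ty": 0,"tz": 0,"gripper": 0.6},
  {"ax": 0,"ay": 0,"az": 0,"tx": 0,"ty": 0,"tz": 0,"gripper": 0.6},
  {"ax": 0,"ay": 0,"az": 0,"tx": 0,"ty": 0,"tz": 0,"gripper": 0.6},
  {"ax": 0,"ay": 0,"az": 0,"tx": 0,"ty": 0,"tz": -0.02,"gripper": 0.6},
  {"ax": 0,"ay": 0,"az": 0,"tx": 0,"ty": 0,"tz": -0.05,"gripper": 0.6},
  {"ax": 0,"ay": 0,"az": 0,"tx": 0,"ty": 0,"tz": -0.085,"gripper": 0.6},
  {"ax": 0,"ay": 0,"az": 0,"tx": 0,"ty": 0,"tz": -0.11,"gripper": 0.6},
  {"ax": 0,"ay": 0,"az": 0,"tx": 0,"ty": 0,"tz": -0.11,"gripper": 0.6},
])

```text
clock: 27.73
tcp_pos: [0.5287, -0.1615, 0.1752]
eef_rot: [-0.046, 3.131, -0.006]
wrist_force: [0.5, -0.6, 0.1]
grip_width: 0.0513
```

```bash
python3 - <<'E'
from h import *
o=sensors.get_obs();im=crop('wrist',(0,0,640,480),1,'w23');print(o['tcp_pos'],o['clock'])
im=crop('scene',(200,120,460,380),2.3,'s23')
E
```

```text
[ 0.52869422 -0.16154884  0.17518658] 27.7333
```

View pics/w23.png

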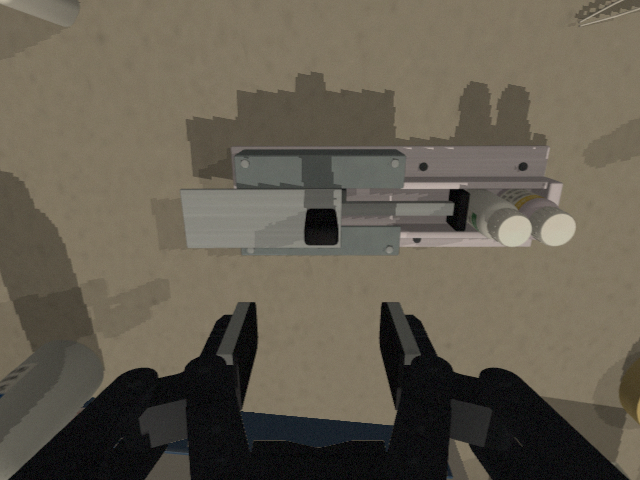

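View pics/s23.png

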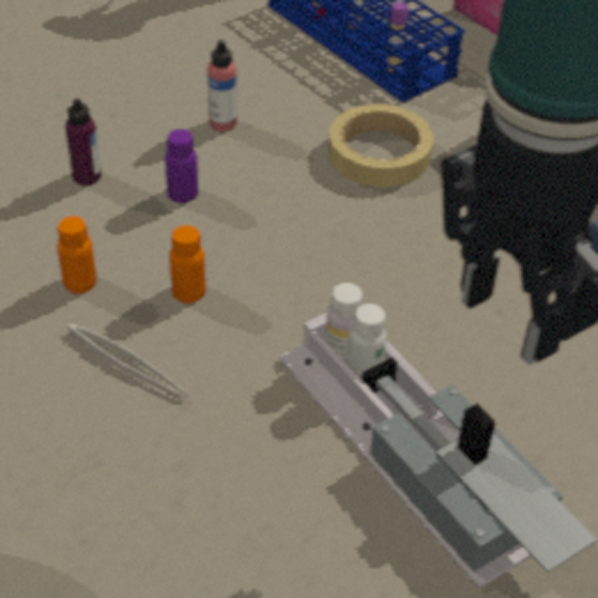

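Emit:
apply_moves([
  {"ax": 0,"ay": 0,"az": 0,"tx": 0,"ty": 0,"tz": 0,"gripper": 0.6},
  {"ax": 0,"ay": 0,"az": 0,"tx": 0,"ty": 0,"tz": 0,"gripper": 0.6},
  {"ax": 0,"ay": 0,"az": 0,"tx": 0,"ty": 0,"tz": 0,"gripper": 0.6},
])

```text
clock: 28.08
tcp_pos: [0.5232, -0.1596, 0.1665]
eef_rot: [0.046, -3.138, -0.002]
wrist_force: [-0.5, 1.0, 0.3]
grip_width: 0.051
```

```bash
python3 -c "
from plant import sign_off
print(sign_off())"
```

```text
the job is handed in; nothing more can be done
None
```

Both vials are loaded and clamped against the gate, and I handed the job in at about 28 s of the 70 s allowed. The hand-in gives no verdict, so the checks below are mine.

- **Drawing back:** I pulled the follower until I felt the rubber stop at about 67 mm. The pull force peaked near 14 N, so the stop was compressed by less than about 1 mm. I then eased off, shifted the knob 12 mm to the left, let it rest on the catch and let go.
- **Vials:** I stood vial_b next to the gate and vial_a behind it. Both touched down on the track floor and stayed upright after release.
- **Closing:** I freed the knob, shifted it fully back (12 mm, against its end) and eased the follower forward by hand. The pull dropped to 0 N with the follower drawn back about 47.5 mm, the value expected with both vials clamped.
- **Final pictures:** Both vials are upright and together between gate and follower. The knob is back in its free-running position and the gripper is clear. The dropper bottles and the orange and purple look-alikes look undisturbed.
- **One disagreement:** My first fit of the feeder from the fixed cameras was about 4 mm off sideways. It assumed the base plate is centred on the track, but the wrist camera showed it is not. I used the wrist camera and contact forces for the placements.

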